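# Load the sample mixer's tray and lock it with the pin

## Robot

A 6-joint arm with a two-finger parallel gripper is mounted at the origin on the work surface. World frame = base frame: x ahead of the robot, y to its left, z up, the work surface at z = 0. Lengths are in m, angles in rad, forces in N, time in s.
With the tool pointing down it reaches from about 0.35 to 0.775 m from the base axis. Payload 7.3 kg.
Tool frame: the origin (TCP) lies at the very end of the fingers, on their centre line; the grasp point (between the pads) lies 19 mm behind it (robot.hold_point_z is the distance from the TCP to the grasp point, in m); z points along the fingers, y is the direction in which the jaws open and shut (so a half turn about z gives the same grasp; the last joint's range is limited). The gripper opens to 92 mm and grips with 3 to 60 N. Pads are 19 mm wide; open, the fingers measure 130 mm over their backs; the gripper's body (75 mm by 190 mm) begins 47 mm behind the grasp point.
Start: joints at [-1.313, 0.342, 1.524, -0, 1.275, -0.146], TCP at [0.206, -0.483, 0.227] pointing down, gripper open.
Joint ranges: [-2.53, 2.53], [-0.77, 2.02], [0.04, 2.7], [-1, 4.14], [0.28, 2.66], [-3.11, 3.11]. Speed limits (rad/s): [2.57, 2.57, 3.14, 3.14, 3.14, 3.14].

## Interface

Orientations are given as [roll, pitch, yaw] about the fixed x, y, z axes, in that order (R = Rz(yaw) Ry(pitch) Rx(roll)).
In Python, from cell import monitor, viewer, robot gives the robot as it stands.
- The arm moves only by the tool move_arm, never from a script. Its argument "deltas" is a list of rows, each an object of numbers: "x", "y", "z": the shift along the tool's x, y, z in m; "wx", "wy", "wz": the turn, a rotation vector about the tool's x, y, z in degrees; "hand": the opening, from 0 (shut) to 1 (fully open). In form: [{"x": .., "y": .., "z": .., "wx": .., "wy": .., "wz": .., "hand": ..}, ...]. A call has 1 to 8 rows; each row is the pose to reach, as a shift and turn from the pose commanded when the call began, along the tool's axes at that moment; what a row does not reach only later rows make up. A row lasts 1/8 s, in which the tool goes at most 62.5 mm and 10.7 degrees, less where a joint would pass 70% of its speed; a pose out of reach is approached as far as the arm can. A call with a gripper value outside its range is refused whole. The fingers move at their own pace and stop on an object; "grip_force" is the grip in N (left out, the last holds). Time passes only in rows, so rows that repeat a pose let the fingers close. It gives the time, the measured TCP pose, the force and the opening at its end, in the units of the state.
- monitor.observe(): the state, without advancing time (a new reading comes with each control period).
- viewer.read_camera(name): name is "scene" or "top" or "wrist"; returns the picture (420x560x3 uint8, red, green, blue); there is no depth.
- viewer.camera_params(name): a dict with "camera_matrix" (3x3 intrinsics, pixels), "R" (3x3) and "t" (3): a world point X has camera coordinates R X + t. Camera axes: x right, y down, z forward; pixel columns grow to the right and rows downward; lengths in m; the calibration is good to about 2 mm. A picture is of the moment at which its call begins: read the wrist's pose just before it. camera_params takes no time and is no camera call; for the wrist camera it gives the pose at the moment of the call.
- robot.hand_in(): hands the job in, once; it reports no verdict.
The state is a dict: "time": time; "qpos": joint angles; "qvel": joint speeds; "joint_efforts": joint torques, N m; "tool_pos": TCP position; "tool_rot": TCP orientation; "contact_force": force on the tool from outside, world axes, zero at the start; "torque": the same for the moment, N m; "opening": finger opening in m.
Only numpy, scipy, OpenCV 4.12 (cv2) and the standard library are available. Lean on these libraries where they do the work, as an engineer would, in place of code of your own. Each camera call takes 0.05 s, during which the arm holds its last target. There are 200 camera calls.

## Task

Draw out the mixer's tray, stand every small brown sample jar from the bench upright in its lanes, then slide the tray in until the hole in its tongue lines up with the hole in the bracket (pushed hard against its stop it has gone too far), and drive the locking pin down through both until its collar sits on the bracket. Do not knock over anything else on the bench.

Things in the scene. Friction and masses are not known exactly. Their poses are not given: they have to be found in the camera images.
- mixer: Benchtop sample mixer: a fixed low white box, 200 mm deep (its x), 285 mm wide (its y), 90 mm high; open at its front, which is the face at its x = -100 mm and looks roughly towards the robot. Origin at the centre of its underside on the bench; x points from front to back, y to its left side (left as the robot sees it), z up. Inside ceiling 80 mm above the bench.
- tray (a joint): How far the mixer's sliding tray is drawn out towards its front (along the mixer's -x), in m: 0 = pushed right in against the end stop, 0.145 = fully out. The holes of tongue and bracket line up at 0.015; pushed right in, the tray has gone 15 mm too far. The tray slides with about 2 N of friction and stays where it is left. Starts nearly shut.
- tray_in (a point): Centre of the tray's inner floor, 12 mm above the bench (moves with the tray; axes as the mixer's). Inside 130 mm long (x), 257 mm wide (y); three 3 mm dividers along x, 22 mm high, make four lanes 62 mm wide, centred at y = -97.5, -32.5, 32.5, 97.5 mm. Side and back walls 30 mm high; front panel 10 mm thick, top 55 mm above the bench. All in the open only when the joint is above 0.13.
- tray_handle (a point): Centre of the tray's black handle bar: 12 x 12 mm thick, 110 mm long along the mixer's y, its centre 80 mm above the bench and 45 mm in front of the tray's front panel, free above and below, so that it can be pinched from above. Two arms at its ends join it to the panel. Moves with the tray; axes as the mixer's.
- tongue_hole (a point): Centre of the 16 mm hole through the tray's steel tongue, at the tongue's upper face, 85 mm above the bench. The tongue is a flat 70 x 44 x 8 mm plate at the left side of the tray; it slides between the two plates of the bracket. Moves with the tray; axes as the mixer's.
- bracket_hole (a point): Centre of the 16 mm vertical hole through the fixed steel bracket on the mixer's left side, at the upper face of its top plate, 95 mm above the bench. The bracket is a clevis: two plates 8 mm thick, 50 x 64 mm, with a 12 mm gap for the tongue; the hole goes through both plates, with free air below. Axes as the mixer's.
- pin_stand: Small fixed grey block, 54 x 54 x 45 mm, with a 16 mm upright hole right through at its centre; origin at the centre of its underside. The locking pin stands in it at the start.
- pin_grip (a point): The locking pin: mid-height of its black knob, on the axis, 81 mm above the tip. Pin: steel shank 12 mm thick and 55 mm long, tapered over its lowest 15 mm to 5 mm; then a 25 mm wide, 5 mm thick collar; then a black knob 22 mm wide and 37 mm high (60 to 97 mm above the tip). 60 g. z points up along the pin. It starts standing upright with its tip on the bench in the stand's hole.
- pin_collar (a point): Underside of the pin's collar, on the axis, 55 mm above the tip, 26 mm below pin_grip. It rests on the bracket's top plate when the pin is fully home.
- jar1_c (a point): Sample jar 1 (None if absent in this run): brown glass jar with white lid, straight-sided, 50 mm wide, 60 mm high, about 0.14 kg with a heavy base; the point is its centre, half-way up (30 mm). Two to four such equal jars stand upright on the bench. z is the jar's own axis.
- jar2_c (a point): Sample jar 2 (None if absent in this run): brown glass jar with white lid, straight-sided, 50 mm wide, 60 mm high, about 0.14 kg with a heavy base; the point is its centre, half-way up (30 mm). Two to four such equal jars stand upright on the bench. z is the jar's own axis.
- jar3_c (a point): Sample jar 3 (None if absent in this run): brown glass jar with white lid, straight-sided, 50 mm wide, 60 mm high, about 0.14 kg with a heavy base; the point is its centre, half-way up (30 mm). Two to four such equal jars stand upright on the bench. z is the jar's own axis.
- jar4_c (a point): Sample jar 4 (None if absent in this run): brown glass jar with white lid, straight-sided, 50 mm wide, 60 mm high, about 0.14 kg with a heavy base; the point is its centre, half-way up (30 mm). Two to four such equal jars stand upright on the bench. z is the jar's own axis.
- crucible: Bystander: lidded white porcelain crucible, 58 mm wide, 62 mm high; origin at the centre of its underside.
- beaker: Bystander: clear beaker, 76 mm wide, 70 mm high; origin at the centre of its underside.
- wash_bottle: Bystander: white wash bottle with red spout, 68 mm wide, 175 mm high; origin at the centre of its underside.
- reagent: Bystander: brown reagent bottle, 72 mm wide, 150 mm high; origin at the centre of its underside.
- mortar: Bystander: white porcelain mortar (bowl), 100 mm wide, 55 mm high; origin at the centre of its underside.
- white_jar: Bystander: plain white jar, 60 mm wide, 75 mm high; origin at the centre of its underside.
There are look-alikes about, which are no part of the job. Leave any pink or red look-alike of the part that bears jar2_c alone.

How it is judged:
On the way, in this order (a step that is already met when the one before it is completed fails the run):
1. the tray is drawn out and all jars stand upright in it (value of joint tray above 0.05 m and x of jar1_c in the frame of tray_in between -0.066 and 0.066 m and y of jar1_c in the frame of tray_in between -0.128 and 0.128 m and z of jar1_c in the frame of tray_in between 0.024 and 0.036 m and angle between each of jar1_c, jar2_c, jar3_c, jar4_c's own z axis and vertical below 0.15 rad and x of jar2_c in the frame of tray_in between -0.066 and 0.066 m and y of jar2_c in the frame of tray_in between -0.128 and 0.128 m and z of jar2_c in the frame of tray_in between 0.024 and 0.036 m and x of jar3_c in the frame of tray_in between -0.066 and 0.066 m and y of jar3_c in the frame of tray_in between -0.128 and 0.128 m and z of jar3_c in the frame of tray_in between 0.024 and 0.036 m and x of jar4_c in the frame of tray_in between -0.066 and 0.066 m and y of jar4_c in the frame of tray_in between -0.128 and 0.128 m and z of jar4_c in the frame of tray_in between 0.024 and 0.036 m), for 0.2 s.
2. with the jars in it, the tray is slid in until the holes of tongue and bracket line up, before the pin goes in (value of joint tray between 0.01 and 0.02 m and z of pin_collar in the frame of bracket_hole above 0.02 m and x of jar1_c in the frame of tray_in between -0.066 and 0.066 m and y of jar1_c in the frame of tray_in between -0.128 and 0.128 m and z of jar1_c in the frame of tray_in between 0.024 and 0.036 m and angle between each of jar1_c, jar2_c, jar3_c, jar4_c's own z axis and vertical below 0.15 rad and x of jar2_c in the frame of tray_in between -0.066 and 0.066 m and y of jar2_c in the frame of tray_in between -0.128 and 0.128 m and z of jar2_c in the frame of tray_in between 0.024 and 0.036 m and x of jar3_c in the frame of tray_in between -0.066 and 0.066 m and y of jar3_c in the frame of tray_in between -0.128 and 0.128 m and z of jar3_c in the frame of tray_in between 0.024 and 0.036 m and x of jar4_c in the frame of tray_in between -0.066 and 0.066 m and y of jar4_c in the frame of tray_in between -0.128 and 0.128 m and z of jar4_c in the frame of tray_in between 0.024 and 0.036 m), for 0.2 s.
At the end, for the whole second after the job is handed in: Every jar present stands upright (within 0.15 rad) on the tray's floor inside the tray; the tray joint is between 0.010 and 0.020; the pin stands in the bracket's hole (axis within 5 mm, tilt under 0.12 rad) with its collar within 5 mm of the bracket's top face (x of jar1_c in the frame of tray_in between -0.066 and 0.066 m and y of jar1_c in the frame of tray_in between -0.128 and 0.128 m and z of jar1_c in the frame of tray_in between 0.024 and 0.036 m and angle between each of jar1_c, jar2_c, jar3_c, jar4_c's own z axis and vertical below 0.15 rad and x of jar2_c in the frame of tray_in between -0.066 and 0.066 m and y of jar2_c in the frame of tray_in between -0.128 and 0.128 m and z of jar2_c in the frame of tray_in between 0.024 and 0.036 m and x of jar3_c in the frame of tray_in between -0.066 and 0.066 m and y of jar3_c in the frame of tray_in between -0.128 and 0.128 m and z of jar3_c in the frame of tray_in between 0.024 and 0.036 m and x of jar4_c in the frame of tray_in between -0.066 and 0.066 m and y of jar4_c in the frame of tray_in between -0.128 and 0.128 m and z of jar4_c in the frame of tray_in between 0.024 and 0.036 m and value of joint tray between 0.01 and 0.02 m and horizontal distance between pin_collar and bracket_hole below 0.005 m and z of pin_collar in the frame of bracket_hole between -0.004 and 0.005 m and angle between pin_collar's own z axis and vertical below 0.12 rad); the robot touches nothing.
It fails at once if a bystander (crucible, beaker, wash bottle, reagent bottle, mortar or plain white jar) is knocked over (angle between any of crucible, beaker, wash_bottle, reagent, mortar, white_jar's own z axis and vertical above 0.7 rad).
Of jar1, jar2, jar3, jar4 only 2 to 4 are there at a start; the rules pass over those that are not, and their reading is None.
At some moment in a run one of jar1, jar2, jar3, jar4 may be knocked a few centimetres aside while the robot is not near it.
It also fails if it takes over 210 s, if anything falls off the work surface, if the arm or the gripper's body presses on something with over 40 N, if the wrist force passes 120 N, or if a joint passes its speed limit or range.

## Working session

There is one attempt and no reset: what is moved stays moved. The work goes in short steps, Python scripts to look and compute and a tool call to move; the robot and the scene stay as the last step left them, time stands still between calls to the robot, and variables do not carry over. Pictures are saved under pics/ and viewed, about 12 in all and at most 16, crops included, and the job is handed in when it is done.

Besides the shell and the picture viewer there is one more tool, called after "Call:" by a JSON object that holds its "api" and its "payload", one argument or row to a line. move_arm: Moves the arm, as the interface text tells. Its arguments: {"type":"object","properties":{"deltas":{"type":"array","items":{"type":"object","properties":{"x":{"type":"number"},"y":{"type":"number"},"z":{"type":"number"},"wx":{"type":"number"},"wy":{"type":"number"},"wz":{"type":"number"},"hand":{"type":"number"}}}},"grip_force":{"type":"number"}},"required":["deltas"]}

```bash
ls; mkdir -p pics
cat > h.py <<'E'
import numpy as np, cv2
from cell import monitor, viewer, robot
def snap(name,fn):
    p=viewer.camera_params(name); im=viewer.read_camera(name)
    cv2.imwrite('pics/'+fn+'.png',cv2.cvtColor(np.asarray(im),cv2.COLOR_RGB2BGR)); np.savez('pics/'+fn+'.npz',K=p['camera_matrix'],R=p['R'],t=p['t'])
    return im
def load(fn):
    d=np.load('pics/'+fn+'.npz'); return np.array(d['K']),np.array(d['R']),np.array(d['t']).ravel()
def px(fn,u,v,z):
    K,R,t=load(fn); d=R.T@np.linalg.inv(K)@np.array([u,v,1.]); c=-R.T@t
    return c+d*(z-c[2])/d[2]
def proj(fn,X):
    K,R,t=load(fn); p=K@(R@np.array(X)+t); return p[:2]/p[2]
E
python3 - <<'E'
from h import *
snap('top','top0'); snap('scene','scene0')
for n in('top0','scene0'):
    K,R,t=load(n); print(n,(-R.T@t).round(3),K[0,0],R.round(2).tolist())
s=monitor.observe(); print(s)
a=cv2.imread('pics/top0.png'); cv2.imwrite('pics/top0b.png',cv2.resize(a,(800,600),interpolation=cv2.INTER_CUBIC))
E
```

```text
pics
top0 [0.349 0.052 1.337] 395.83599520848423 [[0.02, -1.0, 0.01], [-0.99, -0.02, -0.16], [0.16, -0.01, -0.99]]
scene0 [ 1.476 -0.684  1.125] 525.4161018910443 [[0.6, 0.8, 0.01], [0.53, -0.39, -0.75], [-0.59, 0.46, -0.66]]
{'time': 0.1, 'qpos': array([-1.31301029e+00,  3.42660639e-01,  1.52488517e+00,  1.17264670e-05,
        1.27540110e+00, -1.45967456e-01]), 'qvel': array([-0.00035175, -0.00248607, -0.00118967,  0.00165703, -0.00047386,
       -0.00170116]), 'joint_efforts': array([ 1.95542663e-03, -4.32005382e+01, -2.44695193e+01,  7.19852443e-02,
        5.26125426e-02, -4.46739375e-05]), 'tool_pos': array([ 0.20620849, -0.48243096,  0.2261232 ]), 'tool_rot': array([-3.14025443e+00, -2.08070478e-04,  4.03749936e-01]), 'contact_force': array([ 0.22959205, -0.55715705, -0.95028025]), 'torque': array([-0.03782102,  0.01465783,  0.02636452]), 'opening': 0.09212450725260735}
```

View pics/top0b.png

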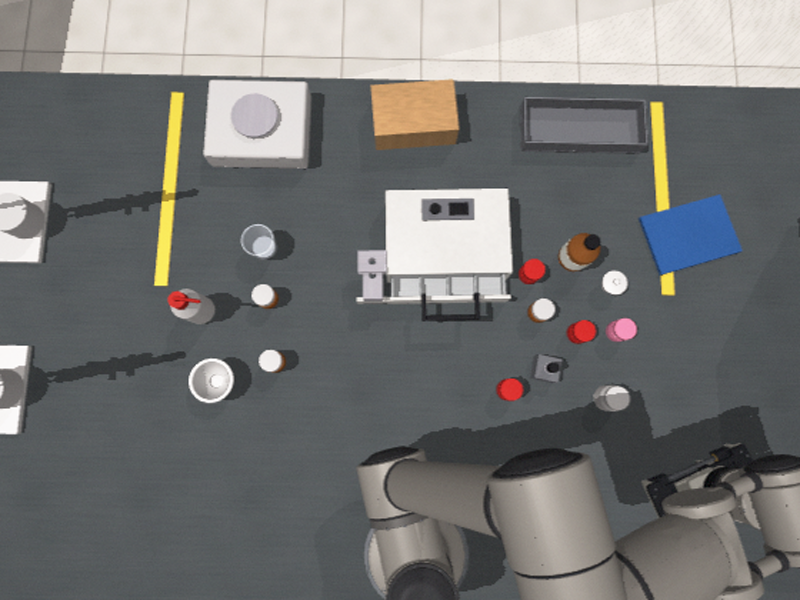

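View pics/scene0.png

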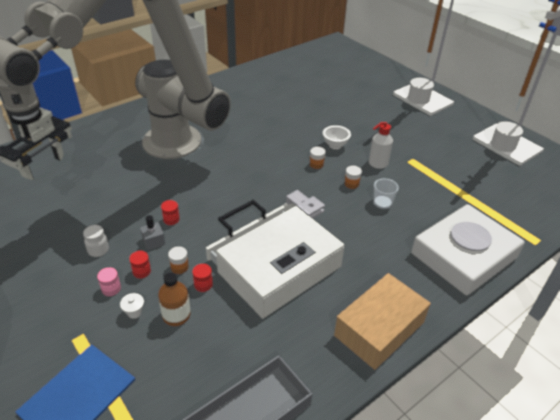

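Run:
```python
from h import *
s=.7
a=cv2.imread('pics/top0.png'); g=cv2.cvtColor(a,cv2.COLOR_BGR2GRAY)
sat=cv2.cvtColor(a,cv2.COLOR_BGR2HSV)
m=((g>165)&(sat[...,1]<40)).astype(np.uint8)
n,l,st,c=cv2.connectedComponentsWithStats(m)
for i in range(1,n):
    if 40<st[i,4]<20000 and 130*1<c[i,1]<300: print(i,st[i],c[i].round(1), px('top0',*c[i],.06)[:2].round(3))
P=lambda u,v,z: print((u,v),px('top0',u*s,v*s,z)[:2].round(4))
print('mixer');[P(u,v,.09) for u,v in((386,190),(509,188),(512,275),(388,275))]
print('front',);P(424,318,.08);P(479,319,.08)
print('tongue/bracket');P(372,262,.095);P(373,283,.085)
print('pin');P(554,368,.097)
print('whitejar');P(611,391,.075)
crop=a[170:290,240:460]; cv2.imwrite('pics/c1.png',cv2.resize(crop,(792,432),interpolation=cv2.INTER_CUBIC))
```

```text
3 [  0 127  34  16 474] [ 15.9 133.6] [0.809 0.937]
4 [ 251  132  108   60 4831] [310.5 164.6] [ 0.722 -0.052]
5 [  0 143  29  41 757] [ 11.4 166.3] [0.696 0.938]
10 [177 164  15  16 184] [184.2 172.3] [0.687 0.366]
17 [250 191  18  20 227] [259.6 200.8] [0.595 0.114]
18 [422 190  17  16 228] [430.  197.4] [ 0.617 -0.448]
19 [335 192  23  17 264] [344.2 201.2] [ 0.599 -0.164]
20 [268 194  27  17 258] [284.8 202.8] [0.59  0.031]
21 [297 194  36  16 489] [315.  201.6] [ 0.596 -0.068]
22 [176 199  16  15 179] [183.2 205.8] [0.574 0.363]
24 [373 209  15  15 177] [380.1 215.9] [ 0.552 -0.281]
25 [120 215  17   8  80] [128.  218.7] [0.528 0.54 ]
26 [  0 242  20  17 298] [  8.8 249.3] [0.422 0.911]
27 [181 245  16  15 192] [188.6 252. ] [0.424 0.337]
28 [132 251  31  31 575] [149.3 265.2] [0.38 0.46]
31 [424 270  16   7  57] [431.2 273.1] [ 0.37  -0.441]
33 [  0 284  15  20 251] [  6.4 293.8] [0.283 0.901]
mixer
(386, 190) [0.8179 0.0835]
(509, 188) [ 0.8287 -0.2011]
(512, 275) [ 0.6229 -0.2051]
(388, 275) [0.6174 0.0747]
front
(424, 318) [ 0.5226 -0.008 ]
(479, 319) [ 0.5227 -0.1314]
tongue/bracket
(372, 262) [0.6455 0.1112]
(373, 283) [0.5994 0.1082]
pin
(554, 368) [ 0.4153 -0.2925]
whitejar
(611, 391) [ 0.3681 -0.4237]
```

View pics/c1.png

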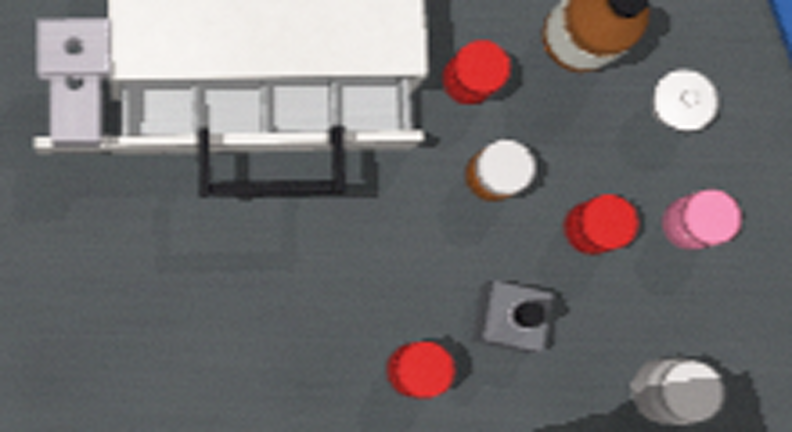

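```bash
cat >> h.py <<'E'
def go(x,y,z,yaw=1.60):
    from scipy.spatial.transform import Rotation as Ro
    s=monitor.observe(); R=Ro.from_euler('xyz',s['tool_rot']); G=Ro.from_euler('xyz',[np.pi,0,yaw])
    d=R.inv().apply(np.array([x,y,z])-s['tool_pos']); w=(R.inv()*G).as_rotvec(degrees=True)
    print('t',round(s['time'],2),'pos',s['tool_pos'].round(4),'rot',s['tool_rot'].round(3),'F',s['contact_force'].round(1),'op',round(s['opening'],4))
    print('  d',d.round(4),'w',w.round(2))
E
python3 - <<'E'
from h import *
go(.522,-.069,.17)
P=lambda u,v,z: px('top0',240+u/3.6,170+v/3.6,z)[:2].round(4)
print('br hole',P(73,45,.095),'tg hole',P(74,83,.085),'panel',P(230,137,.055),'handle',P(200,188,.086),P(345,188,.086))
print('reds',P(482,65,.06),P(610,220,.06),P(424,368,.06),'pin',P(530,313,.097),'stand',P(516,316,.045),'reagent',P(627,5,.15))
E
```

```text
t 0.1 pos [ 0.2062 -0.4824  0.2261] rot [-3.14  -0.     0.404] F [ 0.2 -0.6 -1. ] op 0.0921
  d [ 0.4528 -0.256   0.0566] w [-6.000e-02 -6.000e-02 -6.854e+01]
br hole [0.6485 0.1117] tg hole [0.616  0.1104] panel [ 0.5747 -0.0319] handle [ 0.5229 -0.0037] [ 0.5253 -0.1323]
reds [ 0.6455 -0.2628] [ 0.5043 -0.3757] [ 0.3691 -0.2054] pin [ 0.4173 -0.2908] stand [ 0.4173 -0.2924] reagent [ 0.68   -0.3669]
```

Call:
{"api": "move_arm", "payload": {
  "deltas": [
    {"x": 0.453, "y": -0.256, "z": 0.0, "wz": -68.5, "hand": 0.4},
    {"x": 0.453, "y": -0.256, "z": 0.0, "wz": -68.5, "hand": 0.4},
    {"x": 0.453, "y": -0.256, "z": 0.0, "wz": -68.5, "hand": 0.4},
    {"x": 0.453, "y": -0.256, "z": 0.0, "wz": -68.5, "hand": 0.4},
    {"x": 0.453, "y": -0.256, "z": 0.0, "wz": -68.5, "hand": 0.4},
    {"x": 0.453, "y": -0.256, "z": 0.0, "wz": -68.5, "hand": 0.4},
    {"x": 0.453, "y": -0.256, "z": 0.0, "wz": -68.5, "hand": 0.4},
    {"x": 0.453, "y": -0.256, "z": 0.0, "wz": -68.5, "hand": 0.4}
  ]
}}

```text
schema error: expected keys x, y, z, wx, wy, wz, hand
```

Call:
{"api": "move_arm", "payload": {
  "deltas": [
    {"hand": 0.4},
    {"hand": 0.4},
    {"hand": 0.4},
    {"hand": 0.4}
  ]
}}

```text
schema error: expected keys x, y, z, wx, wy, wz, hand
```

Run:
```python
from h import *
go(.522,-.069,.17); snap('wrist','w1'); K,R,t=load('w1'); print((-R.T@t).round(3),K[0,0],R.round(2).tolist())
```

```text
t 0.1 pos [ 0.2062 -0.4824  0.2261] rot [-3.14  -0.     0.404] F [ 0.2 -0.6 -1. ] op 0.0921
  d [ 0.4528 -0.256   0.0566] w [-6.000e-02 -6.000e-02 -6.854e+01]
[ 0.267 -0.457  0.384] 348.66503313699445 [[0.39, -0.92, -0.0], [-0.89, -0.38, 0.25], [-0.23, -0.1, -0.97]]
```

View pics/w1.png

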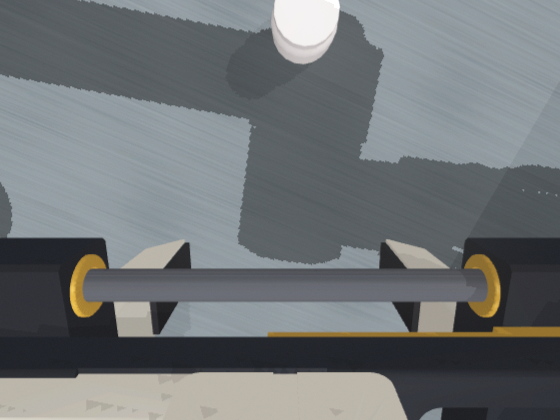

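Call:
{"api": "move_arm", "payload": {
  "deltas": [
    {"x": 0.453, "y": -0.256, "z": 0, "wx": 0, "wy": 0, "wz": -68.5, "hand": 0.4},
    {"x": 0.453, "y": -0.256, "z": 0, "wx": 0, "wy": 0, "wz": -68.5, "hand": 0.4},
    {"x": 0.453, "y": -0.256, "z": 0, "wx": 0, "wy": 0, "wz": -68.5, "hand": 0.4},
    {"x": 0.453, "y": -0.256, "z": 0, "wx": 0, "wy": 0, "wz": -68.5, "hand": 0.4},
    {"x": 0.453, "y": -0.256, "z": 0, "wx": 0, "wy": 0, "wz": -68.5, "hand": 0.4},
    {"x": 0.453, "y": -0.256, "z": 0, "wx": 0, "wy": 0, "wz": -68.5, "hand": 0.4},
    {"x": 0.453, "y": -0.256, "z": 0, "wx": 0, "wy": 0, "wz": -68.5, "hand": 0.4},
    {"x": 0.453, "y": -0.256, "z": 0, "wx": 0, "wy": 0, "wz": -68.5, "hand": 0.4}
  ]
}}

```text
time: 1.15
tool_pos: [0.5108, -0.0837, 0.2266]
tool_rot: [-3.142, 0.0, 1.6]
contact_force: [1.0, -1.4, -0.3]
opening: 0.0369
```

Run:
```python
from h import *
go(.524,-.069,.17)
```

```text
t 1.15 pos [ 0.5108 -0.0837  0.2266] rot [-3.142  0.     1.6  ] F [ 1.  -1.4 -0.3] op 0.0369
  d [0.0143 0.0136 0.0566] w [-0.    0.02  0.01]
```

Call:
{"api": "move_arm", "payload": {
  "deltas": [
    {"x": 0, "y": 0, "z": 0.03, "wx": 0, "wy": 0, "wz": 0, "hand": 0.4},
    {"x": 0, "y": 0, "z": 0.05, "wx": 0, "wy": 0, "wz": 0, "hand": 0.4},
    {"x": 0, "y": 0, "z": 0.05, "wx": 0, "wy": 0, "wz": 0, "hand": 0.4}
  ]
}}

```text
time: 1.52
tool_pos: [0.5089, -0.085, 0.1752]
tool_rot: [-3.138, -0.001, 1.6]
contact_force: [-0.6, -0.3, -0.4]
opening: 0.0367
```

Run:
```python
from h import *
go(.524,-.069,.061); snap('wrist','w2')
for e in((.524,-.014,.086),(.524,-.124,.086)): print(proj('w2',e))
```

```text
t 1.52 pos [ 0.5089 -0.085   0.1752] rot [-3.138e+00 -1.000e-03  1.600e+00] F [-0.6 -0.3 -0.4] op 0.0367
  d [0.0154 0.0159 0.1142] w [-0.21 -0.07 -0.01]
[310.76671728 112.62106007]
[304.08703863 262.5003685 ]
```

View pics/w2.png

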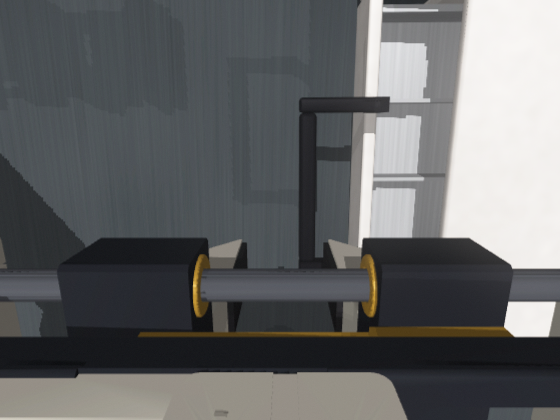

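Call:
{"api": "move_arm", "payload": {
  "deltas": [
    {"x": 0.015, "y": 0.016, "z": 0.02, "wx": 0, "wy": 0, "wz": 0, "hand": 0.4},
    {"x": 0.015, "y": 0.016, "z": 0.06, "wx": 0, "wy": 0, "wz": 0, "hand": 0.4},
    {"x": 0.015, "y": 0.016, "z": 0.09, "wx": 0, "wy": 0, "wz": 0, "hand": 0.4},
    {"x": 0.015, "y": 0.016, "z": 0.112, "wx": 0, "wy": 0, "wz": 0, "hand": 0.4},
    {"x": 0.015, "y": 0.016, "z": 0.112, "wx": 0, "wy": 0, "wz": 0, "hand": 0.4},
    {"x": 0.015, "y": 0.016, "z": 0.112, "wx": 0, "wy": 0, "wz": 0, "hand": 0.0},
    {"x": 0.015, "y": 0.016, "z": 0.112, "wx": 0, "wy": 0, "wz": 0, "hand": 0.0},
    {"x": 0.015, "y": 0.016, "z": 0.112, "wx": 0, "wy": 0, "wz": 0, "hand": 0.0}
  ],
  "grip_force": 25
}}

```text
time: 2.58
tool_pos: [0.5257, -0.0702, 0.0656]
tool_rot: [3.141, 0.001, 1.599]
contact_force: [0.8, 0.1, 5.1]
opening: 0.0117
```

Call:
{"api": "move_arm", "payload": {
  "deltas": [
    {"x": 0, "y": 0, "z": 0, "wx": 0, "wy": 0, "wz": 0, "hand": 0},
    {"x": 0, "y": 0, "z": 0, "wx": 0, "wy": 0, "wz": 0, "hand": 0}
  ]
}}

```text
time: 2.82
tool_pos: [0.5258, -0.0703, 0.0656]
tool_rot: [3.141, 0.001, 1.6]
contact_force: [-2.4, -0.7, 6.3]
opening: 0.0117
```

Call:
{"api": "move_arm", "payload": {
  "deltas": [
    {"x": 0, "y": -0.01, "z": 0, "wx": 0, "wy": 0, "wz": 0, "hand": 0},
    {"x": 0, "y": -0.03, "z": 0, "wx": 0, "wy": 0, "wz": 0, "hand": 0},
    {"x": 0, "y": -0.045, "z": 0, "wx": 0, "wy": 0, "wz": 0, "hand": 0},
    {"x": 0, "y": -0.06, "z": 0, "wx": 0, "wy": 0, "wz": 0, "hand": 0},
    {"x": 0, "y": -0.075, "z": 0, "wx": 0, "wy": 0, "wz": 0, "hand": 0},
    {"x": 0, "y": -0.085, "z": 0, "wx": 0, "wy": 0, "wz": 0, "hand": 0},
    {"x": 0, "y": -0.09, "z": 0, "wx": 0, "wy": 0, "wz": 0, "hand": 0},
    {"x": 0, "y": -0.09, "z": 0, "wx": 0, "wy": 0, "wz": 0, "hand": 0}
  ]
}}

```text
time: 3.82
tool_pos: [0.4355, -0.0735, 0.0655]
tool_rot: [3.14, 0.002, 1.6]
contact_force: [-2.2, -4.7, 9.4]
opening: 0.0115
```

Call:
{"api": "move_arm", "payload": {
  "deltas": [
    {"x": 0, "y": -0.004, "z": 0, "wx": 0, "wy": 0, "wz": 0, "hand": 0},
    {"x": 0, "y": -0.008, "z": 0, "wx": 0, "wy": 0, "wz": 0, "hand": 0},
    {"x": 0, "y": -0.012, "z": 0, "wx": 0, "wy": 0, "wz": 0, "hand": 0},
    {"x": 0, "y": -0.012, "z": 0, "wx": 0, "wy": 0, "wz": 0, "hand": 0}
  ]
}}

```text
time: 4.32
tool_pos: [0.424, -0.0739, 0.0655]
tool_rot: [3.139, 0.002, 1.6]
contact_force: [0.3, -4.8, 8.9]
opening: 0.0119
```

Call:
{"api": "move_arm", "payload": {
  "deltas": [
    {"x": 0, "y": -0.004, "z": 0, "wx": 0, "wy": 0, "wz": 0, "hand": 0},
    {"x": 0, "y": -0.008, "z": 0, "wx": 0, "wy": 0, "wz": 0, "hand": 0},
    {"x": 0, "y": -0.012, "z": 0, "wx": 0, "wy": 0, "wz": 0, "hand": 0},
    {"x": 0, "y": -0.012, "z": 0, "wx": 0, "wy": 0, "wz": 0, "hand": 0}
  ]
}}

```text
time: 4.82
tool_pos: [0.4239, -0.0748, 0.0663]
tool_rot: [3.115, 0.005, 1.596]
contact_force: [43.7, 8.6, -29.3]
opening: 0.0116
```

Call:
{"api": "move_arm", "payload": {
  "deltas": [
    {"x": 0, "y": 0.012, "z": 0, "wx": 0, "wy": 0, "wz": 0, "hand": 0},
    {"x": 0, "y": 0.012, "z": 0, "wx": 0, "wy": 0, "wz": 0, "hand": 0}
  ]
}}

```text
time: 5.08
tool_pos: [0.4263, -0.0745, 0.0661]
tool_rot: [3.136, 0.004, 1.6]
contact_force: [1.5, -6.0, 11.8]
opening: 0.0118
```

Run:
```python
from h import *
go(.424,-.074,.15)
```

```text
t 5.08 pos [ 0.4263 -0.0745  0.0661] rot [3.136 0.004 1.6  ] F [ 1.5 -6.  11.8] op 0.0118
  d [ 0.0003 -0.0018 -0.0839] w [0.34 0.2  0.02]
```

Call:
{"api": "move_arm", "payload": {
  "deltas": [
    {"x": 0, "y": 0, "z": 0, "wx": 0, "wy": 0, "wz": 0, "hand": 0.4},
    {"x": 0, "y": 0, "z": 0, "wx": 0, "wy": 0, "wz": 0, "hand": 0.4},
    {"x": 0, "y": 0, "z": -0.05, "wx": 0, "wy": 0, "wz": 0, "hand": 0.4},
    {"x": 0, "y": 0, "z": -0.1, "wx": 0, "wy": 0, "wz": 0, "hand": 0.6},
    {"x": -0.08, "y": -0.02, "z": -0.14, "wx": 0, "wy": 0, "wz": 0, "hand": 0.76},
    {"x": -0.14, "y": -0.02, "z": -0.14, "wx": 0, "wy": 0, "wz": 0, "hand": 0.76},
    {"x": -0.2, "y": -0.02, "z": -0.14, "wx": 0, "wy": 0, "wz": 0, "hand": 0.76},
    {"x": -0.2, "y": -0.02, "z": -0.14, "wx": 0, "wy": 0, "wz": 0, "hand": 0.76}
  ]
}}

```text
time: 6.08
tool_pos: [0.4084, -0.276, 0.2042]
tool_rot: [-3.141, -0.0, 1.596]
contact_force: [0.5, 1.0, 0.2]
opening: 0.0694
```

Run:
```python
from h import *
go(.552,-.281,.15); snap('top','top1')
a=cv2.imread('pics/top1.png')
cv2.imwrite('pics/c2.png',cv2.resize(a[125:285,170:450],(784,448),interpolation=cv2.INTER_CUBIC))
```

```text
t 6.08 pos [ 0.4084 -0.276   0.2042] rot [-3.141 -0.     1.596] F [0.5 1.  0.2] op 0.0694
  d [-0.0087  0.1435  0.0541] w [-0.04 -0.02 -0.22]
```

View pics/c2.png

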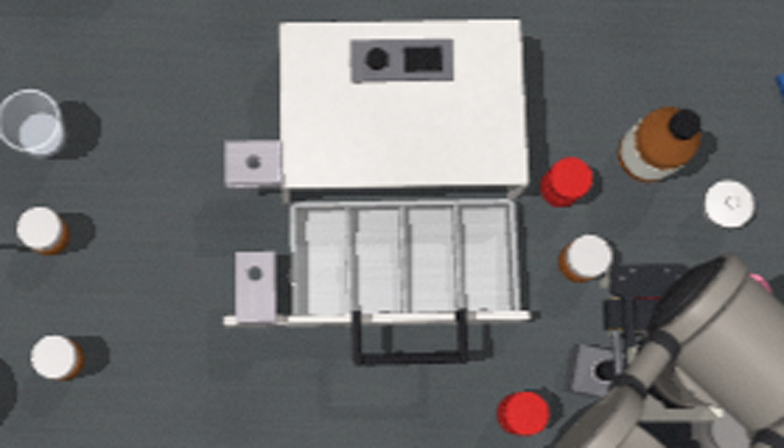

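Run:
```python
from h import *
P=lambda u,v,z: px('top1',170+u/2.8,125+v/2.8,z)[:2].round(4)
for n,u,v,z in (('div',350,215,.034),('div',350,305,.034),('div',403,215,.034),('div',402,305,.034),('div',457,215,.034),('div',459,305,.034),('Lwall',296,260,.042),('Rwall',517,260,.042),('back',405,204,.042),('panel',375,319,.055),('handle',357,358,.086),('handle',464,355,.086),('mix',280,24,.09),('mix',520,20,.09),('mix',527,186,.09),('mix',283,188,.09),('brh',253,162,.095),('tgh',255,274,.085),('jA',40,228,.06),('jB',53,355,.06),('jC',589,257,.06)): print(n,P(u,v,z))
a=cv2.imread('pics/top1.png'); h=cv2.cvtColor(a,cv2.COLOR_BGR2HSV)
m=((h[...,2]>165)&(h[...,1]<40)).astype(np.uint8)
n,l,st,c=cv2.connectedComponentsWithStats(m)
for i in range(1,n):
    if 120<st[i,4]<300 and 150<c[i,1]<300: print(st[i],px('top1',*c[i],.06)[:2].round(4))
```

```text
div [ 0.5992 -0.0034]
div [ 0.4911 -0.0046]
div [ 0.6004 -0.0668]
div [ 0.4922 -0.066 ]
div [ 0.6017 -0.1315]
div [ 0.4934 -0.1334]
Lwall [0.5424 0.0601]
Rwall [ 0.5473 -0.2012]
back [ 0.6123 -0.0684]
panel [ 0.473  -0.0329]
handle [ 0.4257 -0.0109]
handle [ 0.4312 -0.1314]
mix [0.8159 0.0842]
mix [ 0.8268 -0.1991]
mix [ 0.6264 -0.2045]
mix [0.6186 0.0764]
brh [0.6473 0.1114]
tgh [0.519  0.1062]
jA [0.5718 0.3595]
jB [0.4244 0.3362]
jC [ 0.5497 -0.282 ]
[177 164  15  16 184] [0.6867 0.3664]
[422 190  17  16 228] [ 0.6174 -0.4477]
[176 199  15  15 178] [0.5737 0.3631]
[373 209  15  15 176] [ 0.5526 -0.2813]
[425 238  33  30 247] [ 0.4374 -0.474 ]
[  0 242  20  17 296] [0.4223 0.9113]
[181 245  16  15 191] [0.4238 0.3374]
[  0 284  15  20 251] [0.2826 0.9008]
```

Call:
{"api": "move_arm", "payload": {
  "deltas": [
    {"x": -0.01, "y": 0.05, "z": 0, "wx": 0, "wy": 0, "wz": 0, "hand": 0.76},
    {"x": -0.01, "y": 0.1, "z": 0, "wx": 0, "wy": 0, "wz": 0, "hand": 0.76},
    {"x": -0.01, "y": 0.1445, "z": 0, "wx": 0, "wy": 0, "wz": 0, "hand": 0.76},
    {"x": -0.01, "y": 0.1445, "z": 0.03, "wx": 0, "wy": 0, "wz": 0, "hand": 0.76},
    {"x": -0.01, "y": 0.1445, "z": 0.08, "wx": 0, "wy": 0, "wz": 0, "hand": 0.76},
    {"x": -0.01, "y": 0.1445, "z": 0.11, "wx": 0, "wy": 0, "wz": 0, "hand": 0.76}
  ]
}}

```text
time: 6.88
tool_pos: [0.5526, -0.2766, 0.0915]
tool_rot: [-3.137, -0.004, 1.601]
contact_force: [-0.3, 0.2, -1.1]
opening: 0.0702
```

Run:
```python
from h import *
go(.553,-.282,.022)
```

```text
t 6.88 pos [ 0.5526 -0.2766  0.0915] rot [-3.137 -0.004  1.601] F [-0.3  0.2 -1.1] op 0.0702
  d [-0.0057  0.0006  0.0695] w [-0.26 -0.2   0.04]
```

Call:
{"api": "move_arm", "payload": {
  "deltas": [
    {"x": -0.002, "y": 0, "z": 0, "wx": 0, "wy": 0, "wz": 0, "hand": 0.76},
    {"x": -0.002, "y": 0, "z": 0, "wx": 0, "wy": 0, "wz": 0, "hand": 0.76},
    {"x": -0.002, "y": 0, "z": 0, "wx": 0, "wy": 0, "wz": 0, "hand": 0.76}
  ]
}}

```text
time: 7.25
tool_pos: [0.5549, -0.2816, 0.0966]
tool_rot: [3.139, 0.002, 1.599]
contact_force: [-0.2, 0.5, 0.6]
opening: 0.07
```

Call:
{"api": "move_arm", "payload": {
  "deltas": [
    {"x": 0, "y": -0.002, "z": 0.03, "wx": 0, "wy": 0, "wz": 0, "hand": 0.76},
    {"x": 0, "y": -0.002, "z": 0.06, "wx": 0, "wy": 0, "wz": 0, "hand": 0.76},
    {"x": 0, "y": -0.002, "z": 0.073, "wx": 0, "wy": 0, "wz": 0, "hand": 0.76},
    {"x": 0, "y": -0.002, "z": 0.073, "wx": 0, "wy": 0, "wz": 0, "hand": 0.76},
    {"x": 0, "y": -0.002, "z": 0.073, "wx": 0, "wy": 0, "wz": 0, "hand": 0.5},
    {"x": 0, "y": -0.002, "z": 0.073, "wx": 0, "wy": 0, "wz": 0, "hand": 0.4},
    {"x": 0, "y": -0.002, "z": 0.073, "wx": 0, "wy": 0, "wz": 0, "hand": 0.4},
    {"x": 0, "y": -0.002, "z": 0.073, "wx": 0, "wy": 0, "wz": 0, "hand": 0.4}
  ],
  "grip_force": 15
}}

```text
time: 8.25
tool_pos: [0.5525, -0.2817, 0.0228]
tool_rot: [3.14, 0.001, 1.599]
contact_force: [-0.6, 0.7, 5.6]
opening: 0.0499
```

Call:
{"api": "move_arm", "payload": {
  "deltas": [
    {"x": 0, "y": 0, "z": -0.05, "wx": 0, "wy": 0, "wz": 0, "hand": 0.4},
    {"x": 0, "y": 0, "z": -0.085, "wx": 0, "wy": 0, "wz": 0, "hand": 0.4},
    {"x": 0.03, "y": 0, "z": -0.085, "wx": 0, "wy": 0, "wz": 0, "hand": 0.4},
    {"x": 0.07, "y": 0, "z": -0.085, "wx": 0, "wy": 0, "wz": 0, "hand": 0.4},
    {"x": 0.1, "y": 0, "z": -0.085, "wx": 0, "wy": 0, "wz": 0, "hand": 0.4},
    {"x": 0.117, "y": 0, "z": -0.085, "wx": 0, "wy": 0, "wz": 0, "hand": 0.4},
    {"x": 0.117, "y": 0, "z": -0.085, "wx": 0, "wy": 0, "wz": 0, "hand": 0.4},
    {"x": 0.117, "y": 0, "z": -0.085, "wx": 0, "wy": 0, "wz": 0, "hand": 0.4}
  ]
}}

```text
time: 9.25
tool_pos: [0.5489, -0.1655, 0.1067]
tool_rot: [3.141, 0.001, 1.599]
contact_force: [-0.1, 0.3, -1.8]
opening: 0.0502
```

Run:
```python
from h import *
go(.547,-.1645,.0358); snap('wrist','w3'); snap('top','top2')
a=cv2.imread('pics/top2.png')
b=cv2.resize(a[165:285,240:400],(640,480),interpolation=cv2.INTER_CUBIC)
cv2.imwrite('pics/c3.png',np.hstack([cv2.resize(b,(400,300)),cv2.resize(cv2.imread('pics/w3.png'),(400,300))]))
```

```text
t 9.25 pos [ 0.5489 -0.1655  0.1067] rot [3.141e+00 1.000e-03 1.599e+00] F [-0.1  0.3 -1.8] op 0.0502
  d [ 0.0011 -0.0019  0.0709] w [ 0.02  0.04 -0.06]
```

View pics/c3.png

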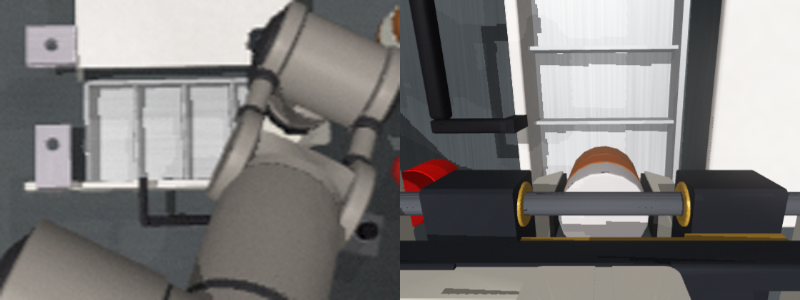

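Run:
```python
from h import *
for v in(122.5,48): print(px('w3',203*1.4,v*1.4,.034).round(4))
print(px('w3',(536-400)*1.4,90*1.4,.055).round(4),px('w3',(676-400)*1.4,90*1.4,.042).round(4))
```

```text
[ 0.5473 -0.1331  0.034 ]
[ 0.5456 -0.0684  0.034 ]
[ 0.4917 -0.1048  0.055 ] [ 0.6099 -0.1019  0.042 ]
```

Call:
{"api": "move_arm", "payload": {
  "deltas": [
    {"x": 0, "y": 0, "z": 0.03, "wx": 0, "wy": 0, "wz": 0, "hand": 0.4},
    {"x": 0, "y": 0, "z": 0.055, "wx": 0, "wy": 0, "wz": 0, "hand": 0.4},
    {"x": 0, "y": 0, "z": 0.066, "wx": 0, "wy": 0, "wz": 0, "hand": 0.4},
    {"x": 0, "y": 0, "z": 0.07, "wx": 0, "wy": 0, "wz": 0, "hand": 0.4},
    {"x": 0, "y": 0, "z": 0.07, "wx": 0, "wy": 0, "wz": 0, "hand": 0.4},
    {"x": 0, "y": 0, "z": 0.07, "wx": 0, "wy": 0, "wz": 0, "hand": 0.7},
    {"x": 0, "y": 0, "z": 0.07, "wx": 0, "wy": 0, "wz": 0, "hand": 0.7},
    {"x": 0, "y": 0, "z": 0.07, "wx": 0, "wy": 0, "wz": 0, "hand": 0.7}
  ]
}}

```text
time: 10.35
tool_pos: [0.5489, -0.1645, 0.0372]
tool_rot: [3.141, 0.0, 1.599]
contact_force: [0.0, -0.5, -0.6]
opening: 0.0642
```

Call:
{"api": "move_arm", "payload": {
  "deltas": [
    {"x": 0, "y": 0, "z": -0.05, "wx": 0, "wy": 0, "wz": 0, "hand": 0.7},
    {"x": 0, "y": 0, "z": -0.1, "wx": 0, "wy": 0, "wz": 0, "hand": 0.7},
    {"x": 0.06, "y": 0, "z": -0.14, "wx": 0, "wy": 0, "wz": 0, "hand": 0.76},
    {"x": 0.12, "y": 0, "z": -0.14, "wx": 0, "wy": 0, "wz": 0, "hand": 0.76},
    {"x": 0.18, "y": 0, "z": -0.14, "wx": 0, "wy": 0, "wz": 0, "hand": 0.76},
    {"x": 0.24, "y": 0, "z": -0.14, "wx": 0, "wy": 0, "wz": 0, "hand": 0.76},
    {"x": 0.3, "y": 0, "z": -0.14, "wx": 0, "wy": 0, "wz": 0, "hand": 0.76},
    {"x": 0.35, "y": 0, "z": -0.14, "wx": 0, "wy": 0, "wz": 0, "hand": 0.76}
  ]
}}

```text
time: 11.35
tool_pos: [0.5383, 0.1878, 0.177]
tool_rot: [3.141, -0.0, 1.6]
contact_force: [-0.2, 0.9, 0.4]
opening: 0.0697
```

Call:
{"api": "move_arm", "payload": {
  "deltas": [
    {"x": 0.0, "y": 0, "z": 0, "wx": 0, "wy": 0, "wz": 0, "hand": 0.76},
    {"x": 0.0, "y": 0, "z": 0, "wx": 0, "wy": 0, "wz": 0, "hand": 0.76},
    {"x": 0.0, "y": 0, "z": 0, "wx": 0, "wy": 0, "wz": 0, "hand": 0.76}
  ]
}}

```text
time: 11.72
tool_pos: [0.5389, 0.1841, 0.1768]
tool_rot: [3.142, 0.0, 1.598]
contact_force: [-0.3, -0.0, -0.3]
opening: 0.0696
```

Run:
```python
from h import *
go(.575,.365,.1); snap('wrist','w4'); snap('top','top3')
a=cv2.imread('pics/top3.png')
b=cv2.resize(a[150:300,160:400],(400,250),interpolation=cv2.INTER_CUBIC)
cv2.imwrite('pics/c4.png',np.hstack([cv2.copyMakeBorder(b,0,50,0,0,0),cv2.resize(cv2.imread('pics/w4.png'),(400,300))]))
```

```text
t 11.72 pos [0.5389 0.1841 0.1768] rot [3.142 0.    1.598] F [-0.3 -0.  -0.3] op 0.0696
  d [0.1799 0.0409 0.0767] w [ 0.    0.02 -0.13]
```

View pics/c4.png

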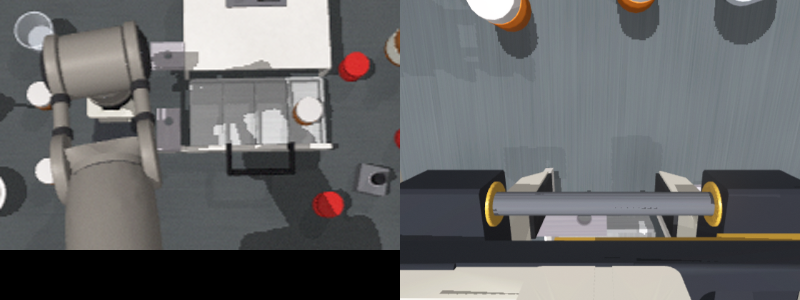

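Call:
{"api": "move_arm", "payload": {
  "deltas": [
    {"x": 0.05, "y": 0.02, "z": 0, "wx": 0, "wy": 0, "wz": 0, "hand": 0.76},
    {"x": 0.1, "y": 0.04, "z": 0, "wx": 0, "wy": 0, "wz": 0, "hand": 0.76},
    {"x": 0.15, "y": 0.041, "z": 0, "wx": 0, "wy": 0, "wz": 0, "hand": 0.76},
    {"x": 0.18, "y": 0.041, "z": 0, "wx": 0, "wy": 0, "wz": 0, "hand": 0.76},
    {"x": 0.18, "y": 0.041, "z": 0.05, "wx": 0, "wy": 0, "wz": 0, "hand": 0.76},
    {"x": 0.18, "y": 0.041, "z": 0.08, "wx": 0, "wy": 0, "wz": 0, "hand": 0.76},
    {"x": 0.18, "y": 0.041, "z": 0.08, "wx": 0, "wy": 0, "wz": 0, "hand": 0.76},
    {"x": 0.18, "y": 0.041, "z": 0.08, "wx": 0, "wy": 0, "wz": 0, "hand": 0.76}
  ]
}}

```text
time: 12.82
tool_pos: [0.5757, 0.3663, 0.0983]
tool_rot: [3.139, -0.001, 1.598]
contact_force: [0.9, 0.7, 0.1]
opening: 0.0697
```

Run:
```python
from h import *
go(.575,.3645,.022)
a=cv2.imread('pics/top3.png'); h=cv2.cvtColor(a,cv2.COLOR_BGR2HSV)
m=((h[...,2]>165)&(h[...,1]<40)).astype(np.uint8)
n,l,st,c=cv2.connectedComponentsWithStats(m)
for i in range(1,n):
    if 120<st[i,4]<300 and 150<c[i,1]<300: print(st[i],px('top1',*c[i],.06)[:2].round(4))
```

```text
t 12.82 pos [0.5757 0.3663 0.0983] rot [ 3.139e+00 -1.000e-03  1.598e+00] F [0.9 0.7 0.1] op 0.0697
  d [-0.0019 -0.001   0.0763] w [ 0.13 -0.05 -0.09]
[177 164  15  16 137] [0.6893 0.3711]
[422 190  17  16 228] [ 0.6174 -0.4477]
[176 199  15  15 162] [0.5727 0.3648]
[212 209  29  12 163] [0.5409 0.2321]
[341 221  18  18 126] [ 0.502  -0.1827]
[  0 242  20  17 298] [0.4221 0.9112]
[181 245  18  15 194] [0.4233 0.3362]
[420 270  21  18 250] [ 0.3527 -0.4391]
[  0 284  15  20 251] [0.2826 0.9008]
```

Call:
{"api": "move_arm", "payload": {
  "deltas": [
    {"x": -0.002, "y": -0.001, "z": 0.03, "wx": 0, "wy": 0, "wz": 0, "hand": 0.76},
    {"x": -0.002, "y": -0.001, "z": 0.06, "wx": 0, "wy": 0, "wz": 0, "hand": 0.76},
    {"x": -0.002, "y": -0.001, "z": 0.075, "wx": 0, "wy": 0, "wz": 0, "hand": 0.76},
    {"x": -0.002, "y": -0.001, "z": 0.075, "wx": 0, "wy": 0, "wz": 0, "hand": 0.76},
    {"x": -0.002, "y": -0.001, "z": 0.075, "wx": 0, "wy": 0, "wz": 0, "hand": 0.5},
    {"x": -0.002, "y": -0.001, "z": 0.075, "wx": 0, "wy": 0, "wz": 0, "hand": 0.4},
    {"x": -0.002, "y": -0.001, "z": 0.075, "wx": 0, "wy": 0, "wz": 0, "hand": 0.4},
    {"x": -0.002, "y": -0.001, "z": 0.075, "wx": 0, "wy": 0, "wz": 0, "hand": 0.4}
  ]
}}

```text
time: 13.82
tool_pos: [0.5741, 0.3648, 0.0229]
tool_rot: [3.14, -0.001, 1.599]
contact_force: [-1.7, -0.9, 7.2]
opening: 0.0498
```

Call:
{"api": "move_arm", "payload": {
  "deltas": [
    {"x": 0, "y": 0, "z": -0.05, "wx": 0, "wy": 0, "wz": 0, "hand": 0.4},
    {"x": 0, "y": 0, "z": -0.1, "wx": 0, "wy": 0, "wz": 0, "hand": 0.4},
    {"x": -0.04, "y": 0, "z": -0.125, "wx": 0, "wy": 0, "wz": 0, "hand": 0.4},
    {"x": -0.08, "y": 0, "z": -0.125, "wx": 0, "wy": 0, "wz": 0, "hand": 0.4},
    {"x": -0.12, "y": 0, "z": -0.125, "wx": 0, "wy": 0, "wz": 0, "hand": 0.4},
    {"x": -0.16, "y": -0.01, "z": -0.125, "wx": 0, "wy": 0, "wz": 0, "hand": 0.4},
    {"x": -0.2, "y": -0.02, "z": -0.125, "wx": 0, "wy": 0, "wz": 0, "hand": 0.4},
    {"x": -0.24, "y": -0.0395, "z": -0.125, "wx": 0, "wy": 0, "wz": 0, "hand": 0.4}
  ]
}}

```text
time: 14.82
tool_pos: [0.5408, 0.122, 0.1464]
tool_rot: [3.141, 0.0, 1.599]
contact_force: [1.2, 0.1, -2.0]
opening: 0.0498
```

Call:
{"api": "move_arm", "payload": {
  "deltas": [
    {"x": -0.04, "y": 0, "z": 0, "wx": 0, "wy": 0, "wz": 0, "hand": 0.4},
    {"x": -0.08, "y": 0, "z": 0, "wx": 0, "wy": 0, "wz": 0, "hand": 0.4},
    {"x": -0.12, "y": 0, "z": 0, "wx": 0, "wy": 0, "wz": 0, "hand": 0.4},
    {"x": -0.15, "y": 0, "z": 0, "wx": 0, "wy": 0, "wz": 0, "hand": 0.4},
    {"x": -0.1595, "y": 0, "z": 0, "wx": 0, "wy": 0, "wz": 0, "hand": 0.4},
    {"x": -0.1595, "y": 0, "z": 0.03, "wx": 0, "wy": 0, "wz": 0, "hand": 0.4},
    {"x": -0.1595, "y": 0, "z": 0.04, "wx": 0, "wy": 0, "wz": 0, "hand": 0.4},
    {"x": -0.1595, "y": 0, "z": 0.04, "wx": 0, "wy": 0, "wz": 0, "hand": 0.4}
  ]
}}

```text
time: 15.82
tool_pos: [0.5451, -0.0353, 0.1062]
tool_rot: [-3.14, -0.0, 1.6]
contact_force: [-0.3, -0.3, -1.3]
opening: 0.0498
```

Run:
```python
from h import *
go(.546,-.0357,.0358)
```

```text
t 15.82 pos [ 0.5451 -0.0353  0.1062] rot [-3.14 -0.    1.6 ] F [-0.3 -0.3 -1.3] op 0.0498
  d [-0.0005  0.001   0.0704] w [-0.1  -0.03  0.01]
```

Call:
{"api": "move_arm", "payload": {
  "deltas": [
    {"x": 0, "y": 0, "z": 0.03, "wx": 0, "wy": 0, "wz": 0, "hand": 0.4},
    {"x": 0, "y": 0, "z": 0.055, "wx": 0, "wy": 0, "wz": 0, "hand": 0.4},
    {"x": 0, "y": 0, "z": 0.066, "wx": 0, "wy": 0, "wz": 0, "hand": 0.4},
    {"x": 0, "y": 0, "z": 0.07, "wx": 0, "wy": 0, "wz": 0, "hand": 0.4},
    {"x": 0, "y": 0, "z": 0.07, "wx": 0, "wy": 0, "wz": 0, "hand": 0.4},
    {"x": 0, "y": 0, "z": 0.07, "wx": 0, "wy": 0, "wz": 0, "hand": 0.7},
    {"x": 0, "y": 0, "z": 0.07, "wx": 0, "wy": 0, "wz": 0, "hand": 0.7},
    {"x": 0, "y": 0, "z": 0.07, "wx": 0, "wy": 0, "wz": 0, "hand": 0.7}
  ]
}}

```text
time: 16.82
tool_pos: [0.5458, -0.0361, 0.0372]
tool_rot: [3.141, 0.0, 1.599]
contact_force: [-0.0, 0.4, -0.1]
opening: 0.0639
```

Call:
{"api": "move_arm", "payload": {
  "deltas": [
    {"x": 0, "y": 0, "z": -0.05, "wx": 0, "wy": 0, "wz": 0, "hand": 0.7},
    {"x": 0, "y": 0, "z": -0.1, "wx": 0, "wy": 0, "wz": 0, "hand": 0.7},
    {"x": 0.04, "y": 0, "z": -0.14, "wx": 0, "wy": 0, "wz": 0, "hand": 0.76},
    {"x": 0.08, "y": 0, "z": -0.14, "wx": 0, "wy": 0, "wz": 0, "hand": 0.76},
    {"x": 0.12, "y": -0.02, "z": -0.14, "wx": 0, "wy": 0, "wz": 0, "hand": 0.76},
    {"x": 0.16, "y": -0.04, "z": -0.14, "wx": 0, "wy": 0, "wz": 0, "hand": 0.76},
    {"x": 0.2, "y": -0.06, "z": -0.14, "wx": 0, "wy": 0, "wz": 0, "hand": 0.76},
    {"x": 0.24, "y": -0.08, "z": -0.14, "wx": 0, "wy": 0, "wz": 0, "hand": 0.76}
  ]
}}

```text
time: 17.82
tool_pos: [0.458, 0.2028, 0.1769]
tool_rot: [3.141, -0.0, 1.599]
contact_force: [-0.1, 0.6, -0.3]
opening: 0.0697
```

Run:
```python
from h import *
go(.424,.3385,.1); snap('top','top4'); snap('wrist','w5')
a=cv2.imread('pics/top4.png'); h=cv2.cvtColor(a,cv2.COLOR_BGR2HSV)
m=((h[...,2]>165)&(h[...,1]<40)).astype(np.uint8)
n,l,st,c=cv2.connectedComponentsWithStats(m)
for i in range(1,n):
    if 100<st[i,4]<300 and 150<c[i,1]<300: print(st[i],px('top1',*c[i],.06)[:2].round(4))
```

```text
t 17.82 pos [0.458  0.2028 0.1769] rot [ 3.141 -0.     1.599] F [-0.1  0.6 -0.3] op 0.0697
  d [ 0.1366 -0.0301  0.0769] w [ 0.03 -0.   -0.05]
[170 157  22  23 212] [0.6923 0.3686]
[422 190  17  16 228] [ 0.6174 -0.4477]
[274 196  80  15 129] [ 0.6068 -0.0753]
[316 199  19  37 284] [ 0.5671 -0.1052]
[279 200  16  21 236] [0.5693 0.0209]
[297 200  17  16 208] [ 0.5798 -0.0335]
[336 221  23  18 256] [ 0.5008 -0.1682]
[204 245  29   7 138] [0.4353 0.2492]
[420 270  21  18 253] [ 0.3528 -0.4387]
[  0 284  15  20 251] [0.2826 0.9008]
```

Run:
```python
from h import *
a=cv2.imread('pics/top4.png')
b=cv2.resize(a[150:300,160:400],(400,250),interpolation=cv2.INTER_CUBIC)
cv2.imwrite('pics/c5.png',np.hstack([cv2.copyMakeBorder(b,0,50,0,0,0),cv2.resize(cv2.imread('pics/w5.png'),(400,300))]))
print(proj('w5',(.424,.3385,.06))/1.4+[400,0])
```

```text
[576.75248887  16.74042961]
```

View pics/c5.png

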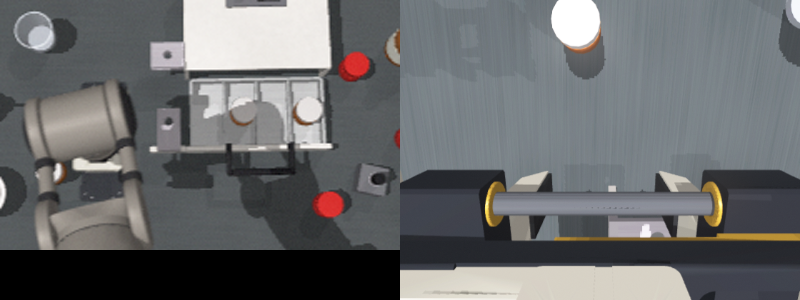

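Call:
{"api": "move_arm", "payload": {
  "deltas": [
    {"x": 0.04, "y": -0.01, "z": 0, "wx": 0, "wy": 0, "wz": 0, "hand": 0.76},
    {"x": 0.08, "y": -0.02, "z": 0, "wx": 0, "wy": 0, "wz": 0, "hand": 0.76},
    {"x": 0.12, "y": -0.03, "z": 0, "wx": 0, "wy": 0, "wz": 0, "hand": 0.76},
    {"x": 0.1355, "y": -0.03, "z": 0, "wx": 0, "wy": 0, "wz": 0, "hand": 0.76},
    {"x": 0.1355, "y": -0.03, "z": 0.05, "wx": 0, "wy": 0, "wz": 0, "hand": 0.76},
    {"x": 0.1355, "y": -0.03, "z": 0.08, "wx": 0, "wy": 0, "wz": 0, "hand": 0.76},
    {"x": 0.1355, "y": -0.03, "z": 0.08, "wx": 0, "wy": 0, "wz": 0, "hand": 0.76},
    {"x": 0.1355, "y": -0.03, "z": 0.08, "wx": 0, "wy": 0, "wz": 0, "hand": 0.76}
  ]
}}

```text
time: 18.92
tool_pos: [0.4261, 0.3361, 0.0979]
tool_rot: [3.14, -0.001, 1.599]
contact_force: [-0.1, -0.4, -0.2]
opening: 0.0695
```

Call:
{"api": "move_arm", "payload": {
  "deltas": [
    {"x": 0.001, "y": -0.001, "z": 0.03, "wx": 0, "wy": 0, "wz": 0, "hand": 0.76},
    {"x": 0.001, "y": -0.001, "z": 0.06, "wx": 0, "wy": 0, "wz": 0, "hand": 0.76},
    {"x": 0.001, "y": -0.001, "z": 0.075, "wx": 0, "wy": 0, "wz": 0, "hand": 0.76},
    {"x": 0.001, "y": -0.001, "z": 0.075, "wx": 0, "wy": 0, "wz": 0, "hand": 0.76},
    {"x": 0.001, "y": -0.001, "z": 0.075, "wx": 0, "wy": 0, "wz": 0, "hand": 0.5},
    {"x": 0.001, "y": -0.001, "z": 0.075, "wx": 0, "wy": 0, "wz": 0, "hand": 0.4},
    {"x": 0.001, "y": -0.001, "z": 0.075, "wx": 0, "wy": 0, "wz": 0, "hand": 0.4},
    {"x": 0.001, "y": -0.001, "z": 0.075, "wx": 0, "wy": 0, "wz": 0, "hand": 0.4}
  ]
}}

```text
time: 19.92
tool_pos: [0.4243, 0.3374, 0.0226]
tool_rot: [3.14, -0.001, 1.599]
contact_force: [-1.1, -0.8, 6.3]
opening: 0.0498
```

Call:
{"api": "move_arm", "payload": {
  "deltas": [
    {"x": 0, "y": 0, "z": -0.05, "wx": 0, "wy": 0, "wz": 0, "hand": 0.4},
    {"x": 0, "y": 0, "z": -0.1, "wx": 0, "wy": 0, "wz": 0, "hand": 0.4},
    {"x": -0.04, "y": 0.02, "z": -0.125, "wx": 0, "wy": 0, "wz": 0, "hand": 0.4},
    {"x": -0.08, "y": 0.04, "z": -0.125, "wx": 0, "wy": 0, "wz": 0, "hand": 0.4},
    {"x": -0.12, "y": 0.06, "z": -0.125, "wx": 0, "wy": 0, "wz": 0, "hand": 0.4},
    {"x": -0.16, "y": 0.08, "z": -0.125, "wx": 0, "wy": 0, "wz": 0, "hand": 0.4},
    {"x": -0.2, "y": 0.1, "z": -0.125, "wx": 0, "wy": 0, "wz": 0, "hand": 0.4},
    {"x": -0.24, "y": 0.113, "z": -0.125, "wx": 0, "wy": 0, "wz": 0, "hand": 0.4}
  ]
}}

```text
time: 20.92
tool_pos: [0.5443, 0.0991, 0.1466]
tool_rot: [3.141, 0.0, 1.599]
contact_force: [0.6, -1.1, -1.4]
opening: 0.0497
```

Call:
{"api": "move_arm", "payload": {
  "deltas": [
    {"x": -0.03, "y": 0, "z": 0, "wx": 0, "wy": 0, "wz": 0, "hand": 0.4},
    {"x": -0.06, "y": 0, "z": 0, "wx": 0, "wy": 0, "wz": 0, "hand": 0.4},
    {"x": -0.0715, "y": 0, "z": 0, "wx": 0, "wy": 0, "wz": 0, "hand": 0.4},
    {"x": -0.0715, "y": 0, "z": 0.02, "wx": 0, "wy": 0, "wz": 0, "hand": 0.4},
    {"x": -0.0715, "y": 0, "z": 0.04, "wx": 0, "wy": 0, "wz": 0, "hand": 0.4},
    {"x": -0.0715, "y": 0, "z": 0.04, "wx": 0, "wy": 0, "wz": 0, "hand": 0.4},
    {"x": -0.0715, "y": 0, "z": 0.04, "wx": 0, "wy": 0, "wz": 0, "hand": 0.4}
  ]
}}

```text
time: 21.8
tool_pos: [0.5461, 0.0294, 0.1074]
tool_rot: [3.141, 0.0, 1.6]
contact_force: [0.9, 0.4, -0.6]
opening: 0.0495
```

Run:
```python
from h import *
go(.546,.0295,.0358)
```

```text
t 21.8 pos [0.5461 0.0294 0.1074] rot [3.141 0.    1.6  ] F [ 0.9  0.4 -0.6] op 0.0495
  d [ 0.0001 -0.0002  0.0716] w [ 0.05  0.   -0.01]
```

Call:
{"api": "move_arm", "payload": {
  "deltas": [
    {"x": 0, "y": 0, "z": 0.03, "wx": 0, "wy": 0, "wz": 0, "hand": 0.4},
    {"x": 0, "y": 0, "z": 0.055, "wx": 0, "wy": 0, "wz": 0, "hand": 0.4},
    {"x": 0, "y": 0, "z": 0.066, "wx": 0, "wy": 0, "wz": 0, "hand": 0.4},
    {"x": 0, "y": 0, "z": 0.071, "wx": 0, "wy": 0, "wz": 0, "hand": 0.4},
    {"x": 0, "y": 0, "z": 0.071, "wx": 0, "wy": 0, "wz": 0, "hand": 0.4},
    {"x": 0, "y": 0, "z": 0.071, "wx": 0, "wy": 0, "wz": 0, "hand": 0.7},
    {"x": 0, "y": 0, "z": 0.071, "wx": 0, "wy": 0, "wz": 0, "hand": 0.7},
    {"x": 0, "y": 0, "z": 0.071, "wx": 0, "wy": 0, "wz": 0, "hand": 0.7}
  ]
}}

```text
time: 22.8
tool_pos: [0.546, 0.029, 0.0361]
tool_rot: [3.141, 0.0, 1.599]
contact_force: [0.2, 0.4, -0.4]
opening: 0.0641
```

Call:
{"api": "move_arm", "payload": {
  "deltas": [
    {"x": 0, "y": 0, "z": -0.05, "wx": 0, "wy": 0, "wz": 0, "hand": 0.7},
    {"x": 0, "y": 0, "z": -0.1, "wx": 0, "wy": 0, "wz": 0, "hand": 0.7},
    {"x": -0.02, "y": -0.03, "z": -0.13, "wx": 0, "wy": 0, "wz": 0, "hand": 0.5},
    {"x": -0.05, "y": -0.06, "z": -0.13, "wx": 0, "wy": 0, "wz": 0, "hand": 0.4},
    {"x": -0.08, "y": -0.09, "z": -0.13, "wx": 0, "wy": 0, "wz": 0, "hand": 0.4},
    {"x": -0.1, "y": -0.123, "z": -0.13, "wx": 0, "wy": 0, "wz": 0, "hand": 0.4},
    {"x": -0.1, "y": -0.123, "z": -0.13, "wx": 0, "wy": 0, "wz": 0, "hand": 0.4}
  ]
}}

```text
time: 23.68
tool_pos: [0.424, -0.0753, 0.166]
tool_rot: [-3.141, 0.0, 1.597]
contact_force: [1.0, 0.5, -0.1]
opening: 0.0367
```

Run:
```python
from h import *
go(.426,-.0745,.0650); snap('top','top5'); snap('scene','s5')
a=cv2.imread('pics/top5.png'); c=cv2.imread('pics/s5.png')
cv2.imwrite('pics/c6.png',np.hstack([cv2.resize(a[150:270,240:400],(400,300)),cv2.resize(c[120:270,140:340],(400,300),interpolation=cv2.INTER_CUBIC)]))
```

```text
t 23.68 pos [ 0.424  -0.0753  0.166 ] rot [-3.141  0.     1.597] F [ 1.   0.5 -0.1] op 0.0367
  d [0.0008 0.0021 0.101 ] w [-0.02  0.01 -0.18]
```

View pics/c6.png

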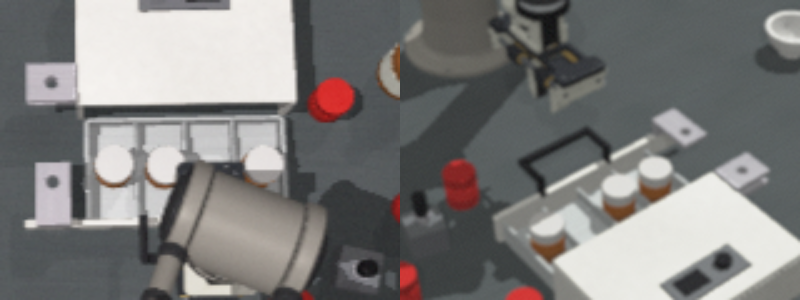

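Call:
{"api": "move_arm", "payload": {
  "deltas": [
    {"x": 0.001, "y": 0.002, "z": 0.04, "wx": 0, "wy": 0, "wz": 0, "hand": 0.4},
    {"x": 0.001, "y": 0.002, "z": 0.08, "wx": 0, "wy": 0, "wz": 0, "hand": 0.4},
    {"x": 0.001, "y": 0.002, "z": 0.1, "wx": 0, "wy": 0, "wz": 0, "hand": 0.4},
    {"x": 0.001, "y": 0.002, "z": 0.1, "wx": 0, "wy": 0, "wz": 0, "hand": 0.4},
    {"x": 0.001, "y": 0.002, "z": 0.1, "wx": 0, "wy": 0, "wz": 0, "hand": 0.0},
    {"x": 0.001, "y": 0.002, "z": 0.1, "wx": 0, "wy": 0, "wz": 0, "hand": 0.0},
    {"x": 0.001, "y": 0.002, "z": 0.1, "wx": 0, "wy": 0, "wz": 0, "hand": 0.0},
    {"x": 0.001, "y": 0.002, "z": 0.1, "wx": 0, "wy": 0, "wz": 0, "hand": 0.0}
  ],
  "grip_force": 25
}}

```text
time: 24.78
tool_pos: [0.4277, -0.0735, 0.0664]
tool_rot: [3.141, 0.0, 1.6]
contact_force: [-2.1, 0.2, 6.0]
opening: 0.0117
```

Call:
{"api": "move_arm", "payload": {
  "deltas": [
    {"x": 0, "y": 0.007, "z": 0, "wx": 0, "wy": 0, "wz": 0, "hand": 0},
    {"x": 0, "y": 0.019, "z": 0, "wx": 0, "wy": 0, "wz": 0, "hand": 0},
    {"x": 0, "y": 0.033, "z": 0, "wx": 0, "wy": 0, "wz": 0, "hand": 0},
    {"x": 0, "y": 0.048, "z": 0, "wx": 0, "wy": 0, "wz": 0, "hand": 0},
    {"x": 0, "y": 0.063, "z": 0, "wx": 0, "wy": 0, "wz": 0, "hand": 0},
    {"x": 0, "y": 0.078, "z": 0, "wx": 0, "wy": 0, "wz": 0, "hand": 0},
    {"x": 0, "y": 0.093, "z": 0, "wx": 0, "wy": 0, "wz": 0, "hand": 0},
    {"x": 0, "y": 0.104, "z": 0, "wx": 0, "wy": 0, "wz": 0, "hand": 0}
  ]
}}

```text
time: 25.78
tool_pos: [0.5319, -0.0697, 0.0664]
tool_rot: [3.141, -0.001, 1.6]
contact_force: [-2.3, 4.0, 7.1]
opening: 0.0117
```

Call:
{"api": "move_arm", "payload": {
  "deltas": [
    {"x": 0, "y": 0.008, "z": 0, "wx": 0, "wy": 0, "wz": 0, "hand": 0},
    {"x": 0, "y": 0.014, "z": 0, "wx": 0, "wy": 0, "wz": 0, "hand": 0},
    {"x": 0, "y": 0.018, "z": 0, "wx": 0, "wy": 0, "wz": 0, "hand": 0},
    {"x": 0, "y": 0.02, "z": 0, "wx": 0, "wy": 0, "wz": 0, "hand": 0},
    {"x": 0, "y": 0.02, "z": 0, "wx": 0, "wy": 0, "wz": 0, "hand": 0},
    {"x": 0, "y": 0.02, "z": 0, "wx": 0, "wy": 0, "wz": 0, "hand": 0}
  ]
}}

```text
time: 26.52
tool_pos: [0.5518, -0.069, 0.0664]
tool_rot: [3.141, -0.001, 1.599]
contact_force: [-1.0, 4.9, 4.7]
opening: 0.0117
```

Run:
```python
from h import *
go(.5544,-.069,.0660)
snap('top','top6'); snap('wrist','w6'); snap('scene','s6')
a=cv2.imread('pics/top6.png'); c=cv2.imread('pics/s6.png')
for n in ('top6','s6'): print(n,proj(n,(.6475,.1115,.095)).round(1))
u,v=proj('top6',(.6475,.1115,.095)).astype(int); p,q=proj('s6',(.6475,.1115,.095)).astype(int)
f=lambda im,u,v,r: cv2.resize(im[v-r:v+r,u-r:u+r],(400,400),interpolation=cv2.INTER_CUBIC)
cv2.imwrite('pics/c7.png',np.hstack([f(a,u,v,24),f(c,p,q,20)]))
```

```text
t 26.52 pos [ 0.5518 -0.069   0.0664] rot [ 3.141e+00 -1.000e-03  1.599e+00] F [-1.   4.9  4.7] op 0.0117
  d [-0.0001  0.0026  0.0004] w [ 0.06 -0.06 -0.03]
top6 [260.3 182.8]
s6 [311.2 204.7]
```

View pics/c7.png

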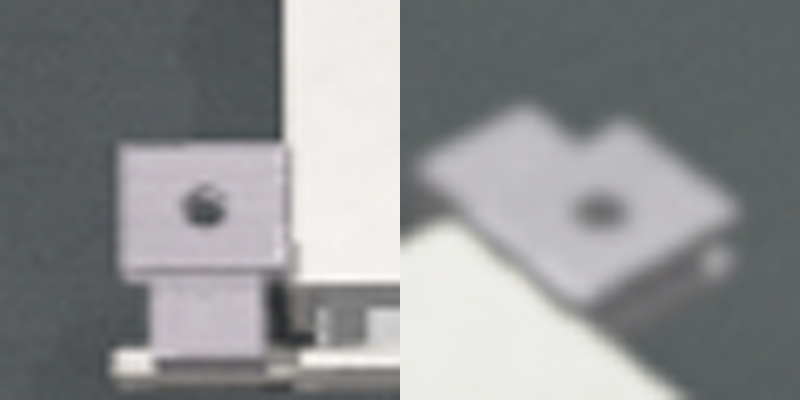

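Call:
{"api": "move_arm", "payload": {
  "deltas": [
    {"x": 0, "y": 0.004, "z": 0, "wx": 0, "wy": 0, "wz": 0, "hand": 0},
    {"x": 0, "y": 0.008, "z": 0, "wx": 0, "wy": 0, "wz": 0, "hand": 0},
    {"x": 0, "y": 0.012, "z": 0, "wx": 0, "wy": 0, "wz": 0, "hand": 0},
    {"x": 0, "y": 0.012, "z": 0, "wx": 0, "wy": 0, "wz": 0, "hand": 0},
    {"x": 0, "y": 0.012, "z": 0, "wx": 0, "wy": 0, "wz": 0, "hand": 0}
  ],
  "grip_force": 40
}}

```text
time: 27.3
tool_pos: [0.564, -0.0685, 0.0664]
tool_rot: [3.14, -0.001, 1.599]
contact_force: [1.0, 6.1, 4.3]
opening: 0.0119
```

Call:
{"api": "move_arm", "payload": {
  "deltas": [
    {"x": 0, "y": 0.002, "z": 0, "wx": 0, "wy": 0, "wz": 0, "hand": 0},
    {"x": 0, "y": 0.002, "z": 0, "wx": 0, "wy": 0, "wz": 0, "hand": 0},
    {"x": 0, "y": 0.002, "z": 0, "wx": 0, "wy": 0, "wz": 0, "hand": 0}
  ]
}}

```text
time: 27.68
tool_pos: [0.5657, -0.0685, 0.0664]
tool_rot: [3.141, -0.001, 1.599]
contact_force: [-0.5, 5.8, 4.9]
opening: 0.0111
```

Call:
{"api": "move_arm", "payload": {
  "deltas": [
    {"x": 0, "y": 0.002, "z": 0, "wx": 0, "wy": 0, "wz": 0, "hand": 0},
    {"x": 0, "y": 0.002, "z": 0, "wx": 0, "wy": 0, "wz": 0, "hand": 0},
    {"x": 0, "y": 0.002, "z": 0, "wx": 0, "wy": 0, "wz": 0, "hand": 0}
  ]
}}

```text
time: 28.05
tool_pos: [0.5677, -0.0684, 0.0664]
tool_rot: [3.141, -0.001, 1.599]
contact_force: [-0.6, 4.9, 5.9]
opening: 0.0114
```

Call:
{"api": "move_arm", "payload": {
  "deltas": [
    {"x": 0, "y": 0.002, "z": 0, "wx": 0, "wy": 0, "wz": 0, "hand": 0},
    {"x": 0, "y": 0.002, "z": 0, "wx": 0, "wy": 0, "wz": 0, "hand": 0},
    {"x": 0, "y": 0.002, "z": 0, "wx": 0, "wy": 0, "wz": 0, "hand": 0}
  ]
}}

```text
time: 28.42
tool_pos: [0.5686, -0.0683, 0.0664]
tool_rot: [-3.14, -0.001, 1.6]
contact_force: [-5.0, 3.8, 8.5]
opening: 0.0115
```

Call:
{"api": "move_arm", "payload": {
  "deltas": [
    {"x": 0, "y": -0.004, "z": 0, "wx": 0, "wy": 0, "wz": 0, "hand": 0},
    {"x": 0, "y": -0.01, "z": 0, "wx": 0, "wy": 0, "wz": 0, "hand": 0},
    {"x": 0, "y": -0.016, "z": 0, "wx": 0, "wy": 0, "wz": 0, "hand": 0},
    {"x": 0, "y": -0.016, "z": 0, "wx": 0, "wy": 0, "wz": 0, "hand": 0},
    {"x": 0, "y": -0.016, "z": 0, "wx": 0, "wy": 0, "wz": 0, "hand": 0},
    {"x": 0, "y": -0.016, "z": 0, "wx": 0, "wy": 0, "wz": 0, "hand": 0}
  ]
}}

```text
time: 29.18
tool_pos: [0.5535, -0.0689, 0.0664]
tool_rot: [3.141, -0.001, 1.599]
contact_force: [-2.2, 5.2, 6.9]
opening: 0.0115
```

Call:
{"api": "move_arm", "payload": {
  "deltas": [
    {"x": 0, "y": 0, "z": 0, "wx": 0, "wy": 0, "wz": 0, "hand": 0.35},
    {"x": 0, "y": 0, "z": 0, "wx": 0, "wy": 0, "wz": 0, "hand": 0.35},
    {"x": 0, "y": 0, "z": -0.05, "wx": 0, "wy": 0, "wz": 0, "hand": 0.35},
    {"x": 0, "y": 0, "z": -0.1, "wx": 0, "wy": 0, "wz": 0, "hand": 0.5},
    {"x": -0.04, "y": -0.03, "z": -0.13, "wx": 0, "wy": 0, "wz": 0, "hand": 0.5},
    {"x": -0.08, "y": -0.06, "z": -0.13, "wx": 0, "wy": 0, "wz": 0, "hand": 0.5},
    {"x": -0.12, "y": -0.09, "z": -0.13, "wx": 0, "wy": 0, "wz": 0, "hand": 0.5},
    {"x": -0.16, "y": -0.12, "z": -0.13, "wx": 0, "wy": 0, "wz": 0, "hand": 0.5}
  ]
}}

```text
time: 30.18
tool_pos: [0.4371, -0.2346, 0.1958]
tool_rot: [3.141, 0.001, 1.599]
contact_force: [-0.1, 0.0, -0.3]
opening: 0.0461
```

Call:
{"api": "move_arm", "payload": {
  "deltas": [
    {"x": -0.04, "y": -0.02, "z": 0, "wx": 0, "wy": 0, "wz": 0, "hand": 0.5},
    {"x": -0.08, "y": -0.03, "z": 0, "wx": 0, "wy": 0, "wz": 0, "hand": 0.5},
    {"x": -0.12, "y": -0.03, "z": 0, "wx": 0, "wy": 0, "wz": 0, "hand": 0.5},
    {"x": -0.17, "y": -0.03, "z": 0, "wx": 0, "wy": 0, "wz": 0, "hand": 0.5},
    {"x": -0.17, "y": -0.03, "z": 0, "wx": 0, "wy": 0, "wz": 0, "hand": 0.5},
    {"x": -0.17, "y": -0.03, "z": 0, "wx": 0, "wy": 0, "wz": 0, "hand": 0.5}
  ]
}}

```text
time: 30.92
tool_pos: [0.4127, -0.4036, 0.1952]
tool_rot: [-3.141, -0.001, 1.599]
contact_force: [0.3, 0.5, 0.6]
opening: 0.046
```

Run:
```python
from h import *
go(.4173,-.291,.064)
snap('wrist','w7'); snap('top','top7'); print(proj('w7',(.4173,-.291,.097)))
a=cv2.imread('pics/top7.png'); u,v=260,183
f=lambda im,u,v,r: cv2.resize(im[v-r:v+r,u-r:u+r],(375,375),interpolation=cv2.INTER_CUBIC)
w=cv2.resize(cv2.imread('pics/w7.png'),(425,319)); w=cv2.copyMakeBorder(w,0,56,0,0,0)
cv2.imwrite('pics/c8.png',np.hstack([f(a,u,v,20),w]))
```

```text
t 30.93 pos [ 0.4127 -0.4036  0.1952] rot [-3.141e+00 -1.000e-03  1.599e+00] F [0.3 0.5 0.6] op 0.046
  d [0.1122 0.0079 0.1313] w [-0.03 -0.06 -0.07]
[296.75817638  48.96019285]
```

View pics/c8.png

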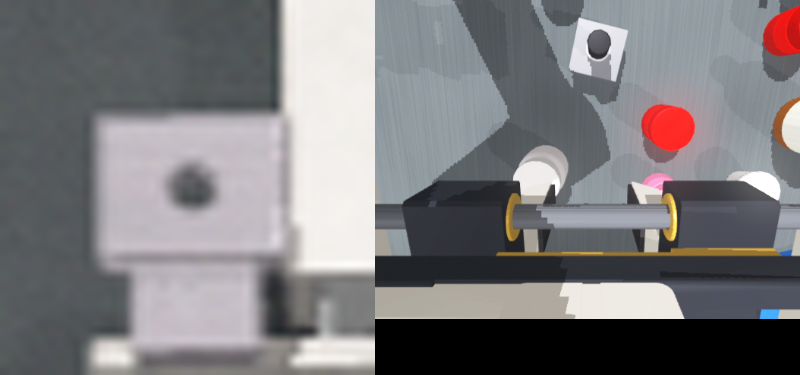

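Run:
```python
from h import *
a=cv2.imread('pics/w7.png'); r=a[20:110,255:345]
cv2.imwrite('pics/c9.png',cv2.resize(r,(720,720))[:600])
g=cv2.cvtColor(r,cv2.COLOR_BGR2GRAY)
for v in range(10,62,4): 
    m=np.where(g[v]<95)[0]; m=m[(m>15)&(m<70)]; print(v+20, (m.min()+255,m.max()+255,len(m)) if len(m) else '')
for u,v in((293.8,50),(294,47)): print(px('w7',u,v,.097).round(4))
```

```text
30 
34 
38 
42 (np.int64(287), np.int64(303), 4)
46 (np.int64(283), np.int64(306), 4)
50 (np.int64(281), np.int64(309), 11)
54 (np.int64(280), np.int64(309), 14)
58 (np.int64(281), np.int64(310), 28)
62 (np.int64(281), np.int64(308), 28)
66 (np.int64(282), np.int64(306), 25)
70 (np.int64(282), np.int64(305), 24)
74 (np.int64(286), np.int64(302), 17)
78 
[ 0.4153 -0.2917  0.097 ]
[ 0.4154 -0.2898  0.097 ]
```

View pics/c9.png

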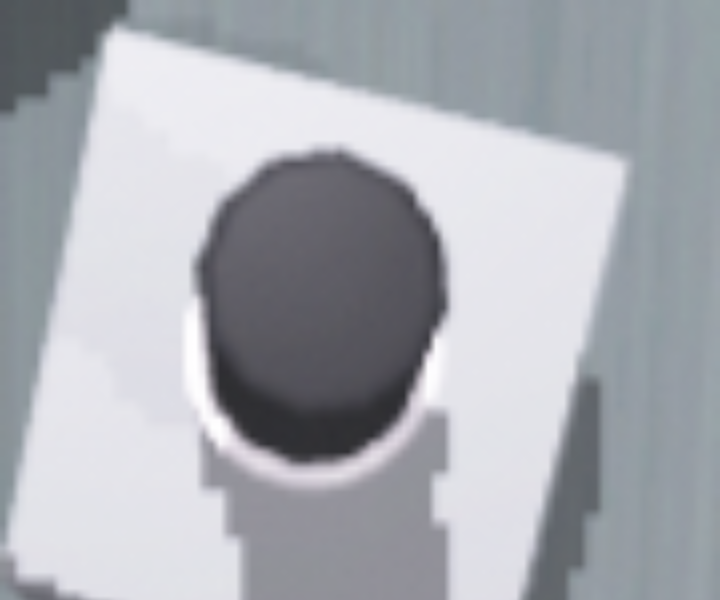

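Run:
```python
from h import *
print(px('w7',295.3,55,.097).round(4),px('w7',294.5,64.25,.045).round(4), px('w7',294.5,(20+470/8),.06).round(4))
go(.4163,-.294,.12)
```

```text
[ 0.4164 -0.2948  0.097 ] [ 0.4172 -0.2932  0.045 ] [ 0.4173 -0.3061  0.06  ]
t 31.02 pos [ 0.413  -0.4029  0.1957] rot [-3.141e+00 -1.000e-03  1.600e+00] F [-0.7 -0.4 -0.1] op 0.0459
  d [0.1087 0.0065 0.0758] w [-0.01 -0.03  0.  ]
```

Call:
{"api": "move_arm", "payload": {
  "deltas": [
    {"x": 0.05, "y": 0.004, "z": 0, "wx": 0, "wy": 0, "wz": 0, "hand": 0.5},
    {"x": 0.09, "y": 0.0065, "z": 0, "wx": 0, "wy": 0, "wz": 0, "hand": 0.5},
    {"x": 0.109, "y": 0.0065, "z": 0, "wx": 0, "wy": 0, "wz": 0, "hand": 0.5},
    {"x": 0.109, "y": 0.0065, "z": 0.03, "wx": 0, "wy": 0, "wz": 0, "hand": 0.5},
    {"x": 0.109, "y": 0.0065, "z": 0.06, "wx": 0, "wy": 0, "wz": 0, "hand": 0.5},
    {"x": 0.109, "y": 0.0065, "z": 0.076, "wx": 0, "wy": 0, "wz": 0, "hand": 0.5},
    {"x": 0.109, "y": 0.0065, "z": 0.076, "wx": 0, "wy": 0, "wz": 0, "hand": 0.5},
    {"x": 0.109, "y": 0.0065, "z": 0.076, "wx": 0, "wy": 0, "wz": 0, "hand": 0.5}
  ]
}}

```text
time: 32.02
tool_pos: [0.4168, -0.2952, 0.1206]
tool_rot: [3.141, 0.001, 1.6]
contact_force: [1.2, -0.3, 0.9]
opening: 0.0462
```

Call:
{"api": "move_arm", "payload": {
  "deltas": [
    {"x": 0.001, "y": 0, "z": 0.03, "wx": 0, "wy": 0, "wz": 0, "hand": 0.5},
    {"x": 0.001, "y": 0, "z": 0.05, "wx": 0, "wy": 0, "wz": 0, "hand": 0.5},
    {"x": 0.001, "y": 0, "z": 0.056, "wx": 0, "wy": 0, "wz": 0, "hand": 0.5},
    {"x": 0.001, "y": 0, "z": 0.056, "wx": 0, "wy": 0, "wz": 0, "hand": 0.5},
    {"x": 0.001, "y": 0, "z": 0.056, "wx": 0, "wy": 0, "wz": 0, "hand": 0.2},
    {"x": 0.001, "y": 0, "z": 0.056, "wx": 0, "wy": 0, "wz": 0, "hand": 0.1},
    {"x": 0.001, "y": 0, "z": 0.056, "wx": 0, "wy": 0, "wz": 0, "hand": 0.1},
    {"x": 0.001, "y": 0, "z": 0.056, "wx": 0, "wy": 0, "wz": 0, "hand": 0.1}
  ],
  "grip_force": 20
}}

```text
time: 33.02
tool_pos: [0.4166, -0.294, 0.0641]
tool_rot: [3.141, 0.001, 1.599]
contact_force: [-0.6, 0.1, 4.0]
opening: 0.0219
```

Call:
{"api": "move_arm", "payload": {
  "deltas": [
    {"x": 0, "y": 0, "z": -0.04, "wx": 0, "wy": 0, "wz": 0, "hand": 0.1},
    {"x": 0, "y": 0, "z": -0.09, "wx": 0, "wy": 0, "wz": 0, "hand": 0.1},
    {"x": 0, "y": 0, "z": -0.132, "wx": 0, "wy": 0, "wz": 0, "hand": 0.1},
    {"x": 0.04, "y": 0.02, "z": -0.132, "wx": 0, "wy": 0, "wz": 0, "hand": 0.1},
    {"x": 0.08, "y": 0.05, "z": -0.132, "wx": 0, "wy": 0, "wz": 0, "hand": 0.1},
    {"x": 0.12, "y": 0.08, "z": -0.132, "wx": 0, "wy": 0, "wz": 0, "hand": 0.1},
    {"x": 0.16, "y": 0.11, "z": -0.132, "wx": 0, "wy": 0, "wz": 0, "hand": 0.1},
    {"x": 0.2, "y": 0.14, "z": -0.132, "wx": 0, "wy": 0, "wz": 0, "hand": 0.1}
  ]
}}

```text
time: 34.02
tool_pos: [0.5512, -0.0884, 0.1956]
tool_rot: [-3.141, 0.0, 1.599]
contact_force: [0.1, -1.2, -1.3]
opening: 0.0214
```

Call:
{"api": "move_arm", "payload": {
  "deltas": [
    {"x": 0.03, "y": 0.03, "z": 0, "wx": 0, "wy": 0, "wz": 0, "hand": 0.1},
    {"x": 0.06, "y": 0.06, "z": 0, "wx": 0, "wy": 0, "wz": 0, "hand": 0.1},
    {"x": 0.09, "y": 0.09, "z": 0, "wx": 0, "wy": 0, "wz": 0, "hand": 0.1},
    {"x": 0.094, "y": 0.097, "z": 0, "wx": 0, "wy": 0, "wz": 0, "hand": 0.1},
    {"x": 0.094, "y": 0.097, "z": 0, "wx": 0, "wy": 0, "wz": 0, "hand": 0.1},
    {"x": 0.094, "y": 0.097, "z": 0, "wx": 0, "wy": 0, "wz": 0, "hand": 0.1},
    {"x": 0.094, "y": 0.097, "z": 0, "wx": 0, "wy": 0, "wz": 0, "hand": 0.1}
  ]
}}

```text
time: 34.9
tool_pos: [0.6444, 0.0058, 0.196]
tool_rot: [3.142, 0.0, 1.598]
contact_force: [0.1, 1.1, 0.6]
opening: 0.0218
```

Run:
```python
from h import *
go(.6475,.1115,.195)
snap('wrist','w8'); u,v=proj('w8',(.6475,.1115,.095)); print(u,v)
a=cv2.imread('pics/w8.png'); u,v=int(u),int(max(v,45))
r=a[v-45:v+45,u-45:u+45]; w=cv2.resize(a,(400,300))
cv2.imwrite('pics/c10.png',np.hstack([cv2.resize(r,(400,400)),cv2.copyMakeBorder(w,0,100,0,0,0)])); print(u-45,v-45)
```

```text
t 34.9 pos [0.6444 0.0058 0.196 ] rot [3.142 0.    1.598] F [0.1 1.1 0.6] op 0.0218
  d [0.1056 0.006  0.001 ] w [ 0.    0.01 -0.12]
293.82684701569355 60.188984133837856
248 15
```

View pics/c10.png

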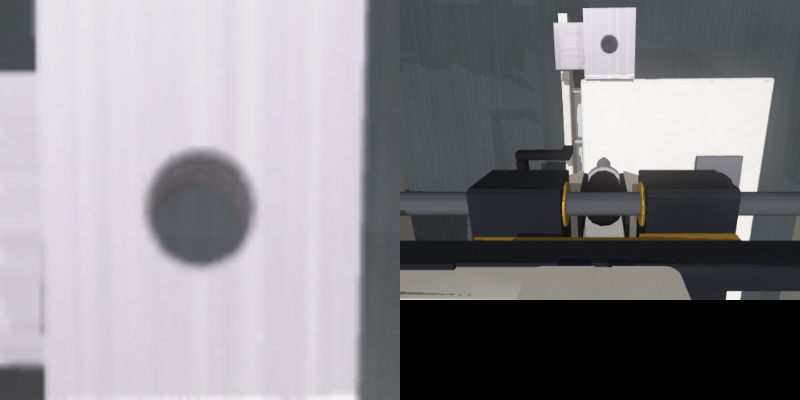

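Call:
{"api": "move_arm", "payload": {
  "deltas": [
    {"x": 0.04, "y": 0.002, "z": 0, "wx": 0, "wy": 0, "wz": 0, "hand": 0.1},
    {"x": 0.08, "y": 0.0055, "z": 0, "wx": 0, "wy": 0, "wz": 0, "hand": 0.1},
    {"x": 0.105, "y": 0.0055, "z": 0, "wx": 0, "wy": 0, "wz": 0, "hand": 0.1},
    {"x": 0.105, "y": 0.0055, "z": 0.01, "wx": 0, "wy": 0, "wz": 0, "hand": 0.1},
    {"x": 0.105, "y": 0.0055, "z": 0.02, "wx": 0, "wy": 0, "wz": 0, "hand": 0.1},
    {"x": 0.105, "y": 0.0055, "z": 0.025, "wx": 0, "wy": 0, "wz": 0, "hand": 0.1},
    {"x": 0.105, "y": 0.0055, "z": 0.025, "wx": 0, "wy": 0, "wz": 0, "hand": 0.1},
    {"x": 0.105, "y": 0.0055, "z": 0.025, "wx": 0, "wy": 0, "wz": 0, "hand": 0.1}
  ]
}}

```text
time: 35.95
tool_pos: [0.6476, 0.1114, 0.171]
tool_rot: [3.141, 0.0, 1.599]
contact_force: [0.3, 0.4, -0.7]
opening: 0.0216
```

Within ~0.5 mm of the target; insert in steps, watching the force.

Call:
{"api": "move_arm", "payload": {
  "deltas": [
    {"x": 0, "y": -0.0005, "z": 0.006, "wx": 0, "wy": 0, "wz": 0, "hand": 0.1},
    {"x": 0, "y": -0.0005, "z": 0.012, "wx": 0, "wy": 0, "wz": 0, "hand": 0.1},
    {"x": 0, "y": -0.0005, "z": 0.018, "wx": 0, "wy": 0, "wz": 0, "hand": 0.1},
    {"x": 0, "y": -0.0005, "z": 0.022, "wx": 0, "wy": 0, "wz": 0, "hand": 0.1},
    {"x": 0, "y": -0.0005, "z": 0.022, "wx": 0, "wy": 0, "wz": 0, "hand": 0.1}
  ]
}}

```text
time: 36.58
tool_pos: [0.6466, 0.112, 0.1482]
tool_rot: [-3.141, 0.0, 1.599]
contact_force: [-0.1, -0.7, -0.6]
opening: 0.0215
```

Call:
{"api": "move_arm", "payload": {
  "deltas": [
    {"x": 0, "y": 0, "z": 0.004, "wx": 0, "wy": 0, "wz": 0, "hand": 0.1},
    {"x": 0, "y": 0, "z": 0.008, "wx": 0, "wy": 0, "wz": 0, "hand": 0.1},
    {"x": 0, "y": 0, "z": 0.012, "wx": 0, "wy": 0, "wz": 0, "hand": 0.1},
    {"x": 0, "y": 0, "z": 0.012, "wx": 0, "wy": 0, "wz": 0, "hand": 0.1}
  ]
}}

```text
time: 37.08
tool_pos: [0.6466, 0.1119, 0.1362]
tool_rot: [-3.141, 0.0, 1.599]
contact_force: [-0.2, 0.3, 0.1]
opening: 0.0217
```

Call:
{"api": "move_arm", "payload": {
  "deltas": [
    {"x": 0, "y": 0, "z": 0.005, "wx": 0, "wy": 0, "wz": 0, "hand": 0.1},
    {"x": 0, "y": 0, "z": 0.01, "wx": 0, "wy": 0, "wz": 0, "hand": 0.1},
    {"x": 0, "y": 0, "z": 0.015, "wx": 0, "wy": 0, "wz": 0, "hand": 0.1},
    {"x": 0, "y": 0, "z": 0.02, "wx": 0, "wy": 0, "wz": 0, "hand": 0.1},
    {"x": 0, "y": 0, "z": 0.025, "wx": 0, "wy": 0, "wz": 0, "hand": 0.1},
    {"x": 0, "y": 0, "z": 0.028, "wx": 0, "wy": 0, "wz": 0, "hand": 0.1},
    {"x": 0, "y": 0, "z": 0.028, "wx": 0, "wy": 0, "wz": 0, "hand": 0.1}
  ]
}}

```text
time: 37.95
tool_pos: [0.6467, 0.1119, 0.1084]
tool_rot: [-3.141, 0.0, 1.599]
contact_force: [-0.5, -0.1, -0.5]
opening: 0.0212
```

Call:
{"api": "move_arm", "payload": {
  "deltas": [
    {"x": 0, "y": 0, "z": 0.002, "wx": 0, "wy": 0, "wz": 0, "hand": 0.1},
    {"x": 0, "y": 0, "z": 0.004, "wx": 0, "wy": 0, "wz": 0, "hand": 0.1},
    {"x": 0, "y": 0, "z": 0.005, "wx": 0, "wy": 0, "wz": 0, "hand": 0.1},
    {"x": 0, "y": 0, "z": 0.005, "wx": 0, "wy": 0, "wz": 0, "hand": 0.1}
  ]
}}

```text
time: 38.45
tool_pos: [0.6469, 0.1119, 0.1043]
tool_rot: [3.141, 0.0, 1.599]
contact_force: [-2.6, -1.1, 4.1]
opening: 0.0215
```

Call:
{"api": "move_arm", "payload": {
  "deltas": [
    {"x": 0, "y": 0, "z": 0, "wx": 0, "wy": 0, "wz": 0, "hand": 0.5},
    {"x": 0, "y": 0, "z": 0, "wx": 0, "wy": 0, "wz": 0, "hand": 0.5},
    {"x": 0, "y": 0, "z": 0, "wx": 0, "wy": 0, "wz": 0, "hand": 0.5},
    {"x": 0, "y": 0, "z": -0.03, "wx": 0, "wy": 0, "wz": 0, "hand": 0.5},
    {"x": 0, "y": 0, "z": -0.07, "wx": 0, "wy": 0, "wz": 0, "hand": 0.5},
    {"x": 0, "y": 0, "z": -0.11, "wx": 0, "wy": 0, "wz": 0, "hand": 0.5},
    {"x": 0, "y": -0.04, "z": -0.12, "wx": 0, "wy": 0, "wz": 0, "hand": 0.5},
    {"x": 0, "y": -0.08, "z": -0.12, "wx": 0, "wy": 0, "wz": 0, "hand": 0.5}
  ]
}}

```text
time: 39.45
tool_pos: [0.5665, 0.1096, 0.2246]
tool_rot: [3.139, 0.0, 1.599]
contact_force: [-0.2, 0.7, -0.4]
opening: 0.0456
```

Call:
{"api": "move_arm", "payload": {
  "deltas": [
    {"x": -0.05, "y": -0.03, "z": 0, "wx": 0, "wy": 0, "wz": 0, "hand": 0.5},
    {"x": -0.1, "y": -0.06, "z": 0, "wx": 0, "wy": 0, "wz": 0, "hand": 0.5},
    {"x": -0.15, "y": -0.09, "z": 0, "wx": 0, "wy": 0, "wz": 0, "hand": 0.5},
    {"x": -0.2, "y": -0.12, "z": 0, "wx": 0, "wy": 0, "wz": 0, "hand": 0.5},
    {"x": -0.25, "y": -0.15, "z": 0, "wx": 0, "wy": 0, "wz": 0, "hand": 0.5},
    {"x": -0.3, "y": -0.15, "z": 0, "wx": 0, "wy": 0, "wz": 0, "hand": 0.5},
    {"x": -0.3, "y": -0.15, "z": 0, "wx": 0, "wy": 0, "wz": 0, "hand": 0.5},
    {"x": -0.3, "y": -0.15, "z": 0, "wx": 0, "wy": 0, "wz": 0, "hand": 0.5}
  ]
}}

```text
time: 40.45
tool_pos: [0.4254, -0.194, 0.2236]
tool_rot: [-3.141, -0.001, 1.599]
contact_force: [0.8, 0.3, 0.3]
opening: 0.0461
```

Run:
```python
from h import *
go(.5,0,.2); snap('top','top9'); snap('scene','s9')
a=cv2.imread('pics/top9.png'); c=cv2.imread('pics/s9.png')
f=lambda im: cv2.resize(im,(400,300),interpolation=cv2.INTER_CUBIC)
cv2.imwrite('pics/c11.png',np.vstack([np.hstack([f(a[140:230,220:340]),f(c[160:250,250:370])]),np.hstack([f(a),f(c)])]))
for n,o,s in(('top9',(220,140),400/120),('s9',(250,160),400/120)):
    for z in(.095,.13719): print(n,z,((proj(n,(.647,.111,z))-o)*s).round(1))
```

```text
t 40.45 pos [ 0.4254 -0.194   0.2236] rot [-3.141e+00 -1.000e-03  1.599e+00] F [0.8 0.3 0.3] op 0.0461
  d [0.1918 0.08   0.0237] w [-0.02 -0.04 -0.07]
top9 0.095 [134.9 143.2]
top9 0.13719 [133.1 132.6]
s9 0.095 [203.1 148.8]
s9 0.13719 [206.3 112.5]
```

View pics/c11.png

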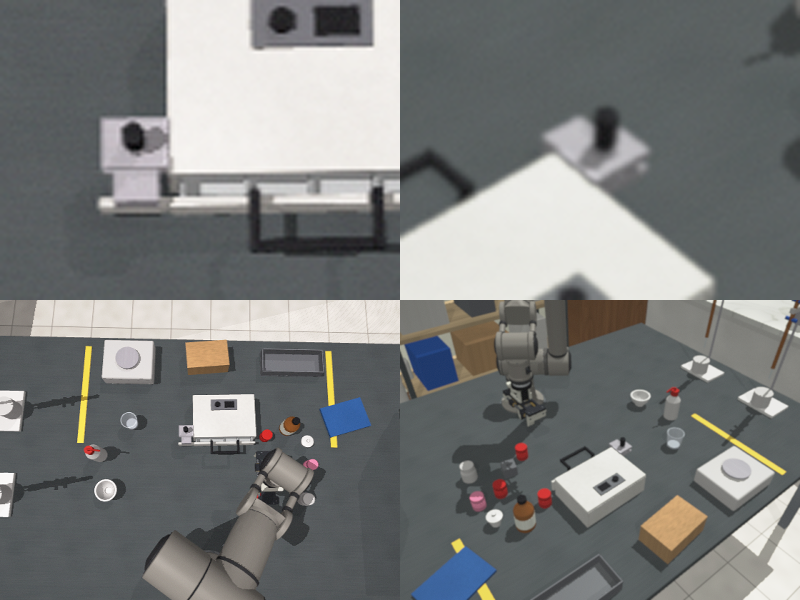

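```bash
python3 -c "
from h import *
robot.hand_in(); print(monitor.observe()['time'])"
```

```text
the job is handed in; nothing more can be done
the job is handed in; nothing more can be done
```

I drew the tray out and stood all three brown jars in its lanes. I then slid it in to the alignment point, drove the locking pin through both holes and handed the job in at about 40 s robot time. No verdict is reported.

- **Jars:** the pictures showed three jars, upright in lanes 1, 3 and 4 counted from the robot's right. That picture was taken before the tray went in. They were hidden under the mixer afterwards, so I did not see them again.
- **Tray:** I felt the inner stop (handle bar at x = 0.5686 m) and drew the tray back 15 mm. It agrees to about 1 mm with the outer stop, and the close picture showed the bench straight through both holes.
- **Pin:** it went in with no noticeable force, and about 4 N came up at the height where the collar should meet the bracket. In the last pictures it stands upright, with the knob within about 2 mm of where a seated pin should be.
- **Bench:** no bystander was knocked over, the red and pink look-alikes were left alone, and the arm was clear of everything at hand-in.

No check failed. The first move call was refused for missing keys and cost nothing.

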